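Set out the beer samples in the judging rack

TASK

Move the four capped sample bottles from the plywood carrier to the judging rack, so that the row stands in the order the rack shows: each bottle upright, fully down in the well of the same colour as its cap. Do not tip any bottle over on the way, and leave the tall brown bottle and the white cup standing where they are.

Things in the scene. Friction and masses are not known exactly. Their poses are not given: they have to be found in the camera images.
- bottle_yellow_mid (a point): centre (half-way up) of the loose amber bottle with yellow cap; 90 mm tall, 90 to 140 g, z up. Straight body 38 mm across to 62 mm up, paper label; cap 32 mm across, 21 mm high. It starts upright in a cell of the fixed plywood carrier: a straight row of four 65 mm cells, 71.5 mm apart, floor 6 mm and walls 20 mm above the table.
- bottle_red_mid (a point): centre (half-way up) of the loose amber bottle with red cap; 90 mm tall, 90 to 140 g, z up. Straight body 38 mm across to 62 mm up, paper label; cap 32 mm across, 21 mm high. It starts upright in a cell of the fixed plywood carrier: a straight row of four 65 mm cells, 71.5 mm apart, floor 6 mm and walls 20 mm above the table.
- bottle_green_mid (a point): centre (half-way up) of the loose amber bottle with green cap; 90 mm tall, 90 to 140 g, z up. Straight body 38 mm across to 62 mm up, paper label; cap 32 mm across, 21 mm high. It starts upright in a cell of the fixed plywood carrier: a straight row of four 65 mm cells, 71.5 mm apart, floor 6 mm and walls 20 mm above the table.
- bottle_blue_mid (a point): centre (half-way up) of the loose amber bottle with blue cap; 90 mm tall, 90 to 140 g, z up. Straight body 38 mm across to 62 mm up, paper label; cap 32 mm across, 21 mm high. It starts upright in a cell of the fixed plywood carrier: a straight row of four 65 mm cells, 71.5 mm apart, floor 6 mm and walls 20 mm above the table.
- well_yellow: yellow well of the judging rack: fixed block 66 x 66 x 18 mm high, with a round recess 55 mm across, 14 mm deep (floor 4 mm above the underside). Four wells stand in a straight row, 72 mm apart, on a dark 8 mm board. Origin: centre of the underside, 8 mm above the table; z up, y along the row. A bottle standing in it has its centre 49 mm above the origin.
- well_red: red well of the judging rack: fixed block 66 x 66 x 18 mm high, with a round recess 55 mm across, 14 mm deep (floor 4 mm above the underside). Four wells stand in a straight row, 72 mm apart, on a dark 8 mm board. Origin: centre of the underside, 8 mm above the table; z up, y along the row. A bottle standing in it has its centre 49 mm above the origin.
- well_green: green well of the judging rack: fixed block 66 x 66 x 18 mm high, with a round recess 55 mm across, 14 mm deep (floor 4 mm above the underside). Four wells stand in a straight row, 72 mm apart, on a dark 8 mm board. Origin: centre of the underside, 8 mm above the table; z up, y along the row. A bottle standing in it has its centre 49 mm above the origin.
- well_blue: blue well of the judging rack: fixed block 66 x 66 x 18 mm high, with a round recess 55 mm across, 14 mm deep (floor 4 mm above the underside). Four wells stand in a straight row, 72 mm apart, on a dark 8 mm board. Origin: centre of the underside, 8 mm above the table; z up, y along the row. A bottle standing in it has its centre 49 mm above the origin.
- longneck_mid (a point): centre, half-way up, of a loose tall brown bottle, 62 mm in diameter, 230 mm tall, standing beside the work; to be left alone.
- cup_mid (a point): centre, half-way up, of a loose white plastic tasting cup, 72 mm across the rim, 85 mm tall, standing beside the work; to be left alone.

How it is judged:
At the end, for the whole second after the job is handed in: Every sample bottle stands upright (within 0.1 rad) on the floor of the well of its cap's colour, its centre within 12 mm of the well's centre seen from above and 44 to 54 mm above the well's origin, released and at rest (horizontal distance between bottle_yellow_mid and well_yellow below 0.012 m and z of bottle_yellow_mid in the frame of well_yellow between 0.044 and 0.054 m and angle between each of bottle_yellow_mid, bottle_red_mid, bottle_green_mid, bottle_blue_mid's own z axis and vertical below 0.1 rad and linear speed of each of bottle_yellow, bottle_red, bottle_green, bottle_blue below 0.02 m/s and angular speed of each of bottle_yellow, bottle_red, bottle_green, bottle_blue below 0.2 rad/s and contact force between each of bottle_yellow, bottle_red, bottle_green, bottle_blue and the fingers below 0.1 N and horizontal distance between bottle_red_mid and well_red below 0.012 m and z of bottle_red_mid in the frame of well_red between 0.044 and 0.054 m and horizontal distance between bottle_green_mid and well_green below 0.012 m and z of bottle_green_mid in the frame of well_green between 0.044 and 0.054 m and horizontal distance between bottle_blue_mid and well_blue below 0.012 m and z of bottle_blue_mid in the frame of well_blue between 0.044 and 0.054 m); the robot touches nothing.
It fails at once if a sample bottle is tipped over (angle between any of bottle_yellow_mid, bottle_red_mid, bottle_green_mid, bottle_blue_mid's own z axis and vertical above 0.7 rad).
It fails at once if the tall brown bottle is shifted more than 30 mm or knocked over (distance of longneck_mid from where it was at the start of the episode above 0.03 m or angle between longneck_mid's own z axis and vertical above 0.5 rad).
It fails at once if the white cup is shifted more than 30 mm or knocked over (distance of cup_mid from where it was at the start of the episode above 0.03 m or angle between cup_mid's own z axis and vertical above 0.5 rad).
It also fails if it takes over 99 s, if anything falls off the work surface, if the arm or the gripper's body presses on something with over 40 N, if the wrist force passes 120 N, or if a joint passes its speed limit or range.

ROBOT

A 7-joint arm with a two-finger parallel gripper is mounted at the origin on the work surface. World frame = base frame: x ahead of the robot, y to its left, z up, the work surface at z = 0. Lengths are in m, angles in rad, forces in N, time in s.
With the tool pointing down it reaches from about 0.425 to 0.925 m from the base axis. Payload 6.8 kg.
Tool frame: the origin (TCP) lies at the very end of the fingers, on their centre line; the grasp point (between the pads) lies 19 mm behind it; z points along the fingers, x is the direction in which the jaws open and shut, and the axes are right-handed (so a half turn about z gives the same grasp; the last joint's range is limited). The gripper opens to 85 mm and grips with 20 to 120 N. Pads are 22 mm wide; open, the fingers measure 114 mm over their backs; the gripper's body (76 mm by 85 mm) begins 54 mm behind the grasp point. The pads swing forward as they close: fully open they stand 13 mm farther back than shut.
Start: joints at [-1.456, 0.477, 0.022, 1.555, -0.011, 1.109, -0.083], TCP at [0.149, 0.658, 0.231] pointing down, gripper open.
Joint ranges: [-2.96, 2.96], [-0.34, 2.1], [-1.41, 1.46], [0.24, 2.44], [-1.37, 4.51], [0.17, 1.92], [-2.96, 2.96]. Speed limits (rad/s): [2.39, 2.39, 3.14, 3.14, 3.14, 3.14, 3.14].

INTERFACE

Orientations are given as a 3x3 rotation matrix whose columns are the frame's x, y, z axes.
In Python, from workcell import telemetry, imaging, order, finder gives the robot as it stands.
- The arm moves only by the tool drive_tool, never from a script. Its argument "moves" is a list of rows, each an object with "travel": the shift along the tool's x, y, z in units of 25 mm (1.0 is 25 mm), a list of three; "angular": the turn, a rotation vector about the tool's x, y, z in degrees, a list of three. A call has 1 to 8 rows; each row shifts and turns the pose as measured when the row begins, along the tool's axes as they then stand; what a row does not reach is not made up. A row lasts 1/12 s, in which the tool goes at most 41.7 mm and 7.16 degrees, less where a joint would pass 70% of its speed; a pose out of reach is approached as far as the arm can. A call is refused whole if a number of a shift passes 1 or a number of a turn 7.16, either way. A call with a gripper value outside its range is refused whole. "fingers" is the finger opening in mm, from 0 to 85.4, set as the call begins (left out, the last holds). The fingers move at their own pace and stop on an object; "squeeze" is the grip in N (left out, the last holds). Time passes only in rows, so rows that do not move let the fingers close. It gives the time, the measured TCP pose, the force and the opening at its end, in the units of the state.
- telemetry.sense(): the state, without advancing time (a new reading comes with each control period).
- imaging.read_camera(name): name is "scene" or "top"; returns a dict with "pixels" (420x560x3 uint8, blue, green, red), "depth" (420x560 float32, m along the optical axis (not along the pixel's ray), 0 where there is no reading), "vertical_fov" (degrees; the focal length in pixels is half the picture's height over the tangent of half this angle, whatever the lens; pixels are square), "cx", "cy" (the principal point, pixels), "k1" (the pictures are not rectified: a ray, as slopes to the right and down, at radius r is drawn at 1 + k1 r^2 times it, then the intrinsics apply), "T" (4x4, takes a point from camera to world coordinates). Camera axes: x right, y up, looking along -z (the intrinsics and any distortion apply to the point x, -y, -z); pixel columns grow to the right and rows downward; lengths in m; the calibration is good to about 2 mm. A picture is of the moment at which its call begins.
- order.finish_job(): hands the job in, once; it reports no verdict.
Trained networks look in the newest picture that a camera, given by its name, has taken for a name from the list of things; names that differ only in an ending like _2 or _b are one class to them, and where a whole thing is asked for, a point or a joint stands for the part that bears it (a point fixed in the world has none). Each returns a list of dicts, best first, with "score" (0 to 1); they miss things now and then, are a little off and sometimes report something else, mostly with a low value. They report only what shows in the picture. A call takes as long as a camera call.
- finder.find_in(camera, target): "rect" ([centre column, centre row, width, height] in pixels, round what is visible of it).
- finder.trace(camera, target): "mask" (420x560 bool, what is visible of it) and "rect" ([centre column, centre row, width, height] in pixels, round what is visible of it).
The state is a dict: "clock": time; "joint_pos": joint angles; "qvel": joint speeds; "joint_efforts": joint torques, N m; "ee_pos": TCP position; "tool_rot": TCP orientation; "ft_force": force on the tool from outside, world axes, zero at the start; "torque": the same for the moment, N m; "gripper_width": finger opening in m.
Only numpy, scipy, OpenCV 4.12 (cv2) and the standard library are available. Lean on these libraries where they do the work, as an engineer would, in place of code of your own. Each camera call takes 0.05 s, during which the arm holds its last target. There are 200 camera calls.

## Working session

There is one attempt and no reset: what is moved stays moved. The work goes in short steps, Python scripts to look and compute and a tool call to move; the robot and the scene stay as the last step left them, time stands still between calls to the robot, and variables do not carry over. Pictures are saved under pics/ and viewed, about 12 in all and at most 16, crops included, and the job is handed in when it is done.

Besides the shell and the picture viewer there is one more tool, called after "Request:" by a JSON object that holds its "fn" and its "kwargs", one argument or row to a line. drive_tool: Moves the arm, as the interface text tells. Its arguments: {"type":"object","properties":{"moves":{"type":"array","items":{"type":"object","properties":{"travel":{"type":"array","items":{"type":"number"}},"angular":{"type":"array","items":{"type":"number"}}}}},"fingers":{"type":"number"},"squeeze":{"type":"number"}},"required":["moves"]}

```bash
mkdir -p pics
cat > h.py <<'E'
import numpy as np, cv2
from workcell import telemetry, imaging, order, finder
def K(c):
    h,w=c["depth"].shape; f=h/2/np.tan(np.radians(c["vertical_fov"])/2)
    return f
def cloud(c):
    f=K(c);h,w=c["depth"].shape
    v,u=np.mgrid[:h,:w].astype(float)
    dx=(u-c["cx"])/f;dy=(v-c["cy"])/f
    x,y=dx.copy(),dy.copy()
    for _ in range(15):
        s=1+c["k1"]*(x*x+y*y);x=dx/s;y=dy/s
    d=c["depth"].astype(float);T=np.array(c["T"])
    P=np.stack([x*d,-y*d,-d],-1)@T[:3,:3].T+T[:3,3]
    P[d<=0]=np.nan
    return P
E
python3 - <<'E'
from h import *
np.set_printoptions(precision=4,suppress=True)
s=telemetry.sense()
for k,v in s.items(): print(k,np.array(v))
for n in("scene","top"):
    c=imaging.read_camera(n);cv2.imwrite(f"pics/{n}0.png",c["pixels"]);P=cloud(c)
    print(n,c["vertical_fov"],c["k1"],np.array(c["T"])[:3,3])
    for t in ["bottle_yellow_mid","bottle_red_mid","bottle_green_mid","bottle_blue_mid","well_yellow","well_red","well_green","well_blue","longneck_mid","cup_mid"]:
        for r in finder.trace(n,t)[:2]:
            Q=P[r["mask"]];Q=Q[~np.isnan(Q[:,0])]
            if len(Q)==0: print(t,"nodepth");continue
            z=np.percentile(Q[:,2],97);q=Q[Q[:,2]>z-.006]
            print(t,round(r["score"],2),np.round(r["rect"]),"ztop %.3f"%z,"med",np.median(q,0),"mid",(q.min(0)+q.max(0))/2,"ext",np.ptp(q,0)[:2])
E
```

```text
clock 0.0
joint_pos [-1.4561  0.4778  0.0223  1.5565 -0.0115  1.1093 -0.0831]
qvel [ 0.0009  0.0002  0.0019  0.0008  0.0004 -0.0017  0.0003]
joint_efforts [  0.0006 -59.6427   1.6081 -28.1198   0.0125   0.0091  -0.    ]
ee_pos [0.149  0.6577 0.2303]
tool_rot [[ 0.2209  0.9753 -0.0003]
 [ 0.9753 -0.2209 -0.0019]
 [-0.0019  0.0001 -1.    ]]
ft_force [-0.0075 -0.3982  0.2832]
torque [-0.0175 -0.0009 -0.0168]
gripper_width 0.0854812430711348
scene 55.391529778800766 -0.04074375716227254 [1.1956 0.6135 0.6662]
bottle_yellow_mid 0.9 [296. 254.  12.  40.] ztop 0.100 med [0.6343 0.1279 0.0989] mid [0.6321 0.1269 0.0984] ext [0.0313 0.0315]
bottle_red_mid 0.97 [321. 274.  18.  44.] ztop 0.100 med [0.6429 0.2103 0.0988] mid [0.6413 0.2093 0.0976] ext [0.0334 0.0296]
bottle_green_mid 0.78 [280. 244.  17.  37.] ztop 0.100 med [0.6246 0.0661 0.0992] mid [0.6218 0.0657 0.0979] ext [0.0329 0.0301]
bottle_blue_mid 0.9 [257. 232.  20.  36.] ztop 0.100 med [ 0.6237 -0.0112  0.099 ] mid [ 0.6221 -0.0106  0.0982] ext [0.0324 0.0318]
well_yellow 0.56 [306. 222.  35.  19.] ztop 0.031 med [0.4674 0.0315 0.
[... 1834 characters left out ...]
.4572 -0.051   0.0279] mid [ 0.4595 -0.0459  0.0297] ext [0.0649 0.0706]
well_green 0.57 [337. 251.  26.  24.] ztop 0.030 med [ 0.4513 -0.1183  0.0269] mid [ 0.4518 -0.1179  0.0296] ext [0.0653 0.071 ]
well_blue 0.74 [258. 244.  30.  26.] ztop 0.030 med [0.4742 0.0978 0.027 ] mid [0.4734 0.0978 0.0288] ext [0.0681 0.0709]
longneck_mid 0.98 [456. 213.  42.  26.] ztop 0.232 med [ 0.5352 -0.4343  0.2305] mid [ 0.5353 -0.4348  0.231 ] ext [0.0243 0.0283]
cup_mid 0.81 [131. 251.  32.  33.] ztop 0.087 med [0.4715 0.4541 0.0847] mid [0.4681 0.4467 0.0871] ext [0.0709 0.0738]
cup_mid 0.69 [297. 190.  11.  19.] ztop 0.101 med [ 0.6207 -0.0113  0.0974] mid [ 0.6208 -0.0121  0.0994] ext [0.0279 0.0294]
```

View pics/top0.png

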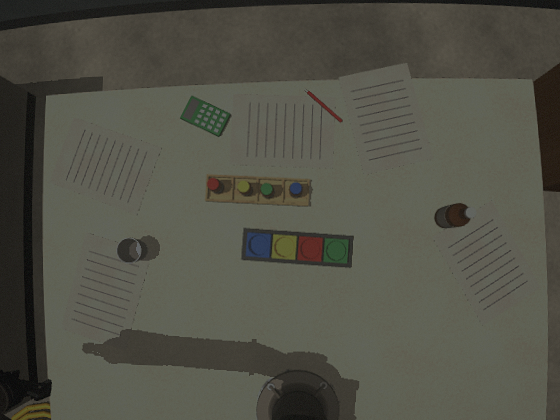

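View pics/scene0.png

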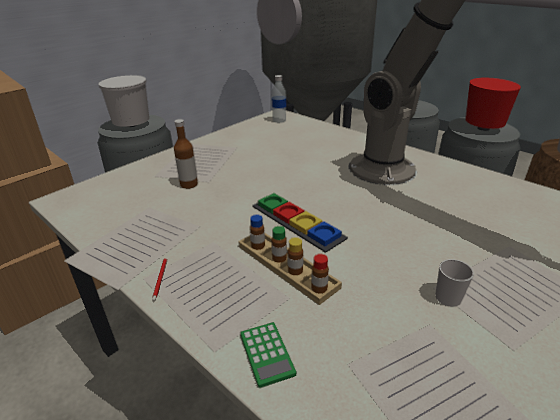

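The top view (x up, y left) shows the carrier row at about row 188: red 217, yellow 244, green 266 and blue 296. The rack is at about row 248, in the order blue 258, yellow 285, red 310, green 337. The scene view agrees, and heights and spacings match the given sizes. First I'll turn the jaws square to the rows.

```bash
cat > go.py <<'E'
import sys; from h import *
# usage: go.py x y z [yaw] -> shift in tool axes (units of 25 mm) to target
s=telemetry.sense();R=np.array(s["tool_rot"]);p=np.array(s["ee_pos"])
t=np.array([float(a) for a in sys.argv[1:4]])
x=np.array([.9953,-.0972,0]);z=np.array([0,0,-1.]);G=np.stack([x,np.cross(z,x),z],1)
rv=cv2.Rodrigues(R.T@G)[0].ravel()*57.3
print("t %.2f pos"%s["clock"],p.round(4),"shift",(R.T@(t-p)/.025).round(2),"turn",rv.round(2),"q",np.round(s["joint_pos"],2),"w %.4f"%s["gripper_width"],"F",np.round(s["ft_force"],1))
E
python3 go.py .640 .209 .15
```

```text
t 1.10 pos [0.1491 0.6583 0.2313] shift [-13.19  23.12   3.25] turn [-0.   -0.   82.82] q [-1.46  0.48  0.02  1.56 -0.01  1.11 -0.08] w 0.0854 F [ 0.7 -0.1  0.1]
```

Request:
{"fn": "drive_tool", "kwargs": {
  "moves": [
    {"travel": [0, 0.8, 0], "angular": [0, 0, 6.9]},
    {"travel": [0, 0.8, 0], "angular": [0, 0, 6.9]},
    {"travel": [0, 0.8, 0], "angular": [0, 0, 6.9]},
    {"travel": [0, 0.8, 0], "angular": [0, 0, 6.9]},
    {"travel": [0, 0.8, 0], "angular": [0, 0, 6.9]},
    {"travel": [0, 0.8, 0], "angular": [0, 0, 6.9]}
  ],
  "fingers": 85,
  "squeeze": 40
}}

```text
clock: 1.6
ee_pos: [0.2473, 0.6011, 0.2306]
tool_rot: [[0.82, 0.572, -0.004], [0.572, -0.82, 0.003], [-0.002, -0.005, -1.0]]
ft_force: [0.6, 0.3, 0.4]
gripper_width: 0.0855
```

```bash
python3 go.py .640 .209 .15
```

```text
t 1.60 pos [0.2473 0.6011 0.2306] shift [ 3.91 21.87  3.12] turn [-0.23  0.19 40.49] q [-1.42  0.44  0.2   1.63 -0.1   1.08 -0.58] w 0.0855 F [0.6 0.3 0.4]
```

Request:
{"fn": "drive_tool", "kwargs": {
  "moves": [
    {"travel": [0.2, 0.8, 0], "angular": [0, 0, 6.75]},
    {"travel": [0.4, 0.8, 0], "angular": [0, 0, 6.75]},
    {"travel": [0.5, 0.8, 0], "angular": [0, 0, 6.75]},
    {"travel": [0.7, 0.8, 0], "angular": [0, 0, 6.75]},
    {"travel": [0.8, 0.8, 0], "angular": [0, 0, 6.75]},
    {"travel": [0.8, 0.8, 0], "angular": [0, 0, 6.75]}
  ]
}}

```text
clock: 2.1
ee_pos: [0.3658, 0.5049, 0.2304]
tool_rot: [[0.992, -0.129, -0.005], [-0.129, -0.992, 0.006], [-0.006, -0.005, -1.0]]
ft_force: [0.0, -0.3, -0.7]
gripper_width: 0.0848
```

```bash
python3 go.py .640 .209 .15
```

```text
t 2.10 pos [0.3658 0.5049 0.2304] shift [12.42 10.34  3.09] turn [-0.29  0.33 -1.81] q [-1.34  0.41  0.4   1.71 -0.19  1.06 -1.01] w 0.0848 F [ 0.  -0.3 -0.7]
```

Request:
{"fn": "drive_tool", "kwargs": {
  "moves": [
    {"travel": [0.9, 0.75, 0.1], "angular": [0, 0, -1.8]},
    {"travel": [0.9, 0.75, 0.1]},
    {"travel": [0.9, 0.75, 0.1]},
    {"travel": [0.9, 0.75, 0.1]},
    {"travel": [0.9, 0.75, 0.2]},
    {"travel": [0.9, 0.75, 0.2]},
    {"travel": [0.9, 0.75, 0.3]},
    {"travel": [0.9, 0.75, 0.3]}
  ]
}}

```text
$.moves[1]: bad value
```

```bash
python3 go.py .640 .209 .15
```

```text
t 2.10 pos [0.3658 0.5049 0.2304] shift [12.42 10.34  3.09] turn [-0.29  0.33 -1.81] q [-1.34  0.41  0.4   1.71 -0.19  1.06 -1.01] w 0.0848 F [ 0.  -0.3 -0.7]
```

Each row needs both fields.

Request:
{"fn": "drive_tool", "kwargs": {
  "moves": [
    {"travel": [0.9, 0.75, 0.1], "angular": [0, 0, -1.8]},
    {"travel": [0.9, 0.75, 0.1], "angular": [0, 0, 0]},
    {"travel": [0.9, 0.75, 0.1], "angular": [0, 0, 0]},
    {"travel": [0.9, 0.75, 0.1], "angular": [0, 0, 0]},
    {"travel": [0.9, 0.75, 0.2], "angular": [0, 0, 0]},
    {"travel": [0.9, 0.75, 0.2], "angular": [0, 0, 0]},
    {"travel": [0.9, 0.75, 0.3], "angular": [0, 0, 0]},
    {"travel": [0.9, 0.75, 0.3], "angular": [0, 0, 0]}
  ]
}}

```text
clock: 2.77
ee_pos: [0.5361, 0.3309, 0.1953]
tool_rot: [[0.995, -0.1, -0.001], [-0.1, -0.995, 0.011], [-0.002, -0.011, -1.0]]
ft_force: [-0.6, -0.6, 0.4]
gripper_width: 0.0847
```

```bash
python3 go.py .640 .209 .15
```

```text
t 2.77 pos [0.5361 0.3309 0.1953] shift [4.63 4.46 1.75] turn [-0.64  0.14 -0.17] q [-0.97  0.46  0.44  1.73 -0.24  0.99 -0.54] w 0.0847 F [-0.6 -0.6  0.4]
```

Request:
{"fn": "drive_tool", "kwargs": {
  "moves": [
    {"travel": [0.9, 0.9, 0.3], "angular": [-0.6, 0, 0]},
    {"travel": [0.9, 0.9, 0.3], "angular": [0, 0, 0]},
    {"travel": [0.9, 0.9, 0.3], "angular": [0, 0, 0]},
    {"travel": [0.9, 0.8, 0.3], "angular": [0, 0, 0]},
    {"travel": [0.7, 0.7, 0.3], "angular": [0, 0, 0]},
    {"travel": [0.3, 0.3, 0.2], "angular": [0, 0, 0]},
    {"travel": [0, 0, 0], "angular": [0, 0, 0]}
  ]
}}

```text
clock: 3.35
ee_pos: [0.6474, 0.1945, 0.1496]
tool_rot: [[0.994, -0.107, -0.0], [-0.107, -0.994, -0.002], [0.0, 0.002, -1.0]]
ft_force: [0.1, -0.5, 0.6]
gripper_width: 0.0849
```

```bash
python3 go.py .640 .209 .036
```

```text
t 3.35 pos [0.6474 0.1945 0.1496] shift [-0.36 -0.55  4.54] turn [ 0.11 -0.   -0.58] q [-0.68  0.59  0.44  1.65 -0.29  0.97 -0.26] w 0.0849 F [ 0.1 -0.5  0.6]
```

Request:
{"fn": "drive_tool", "kwargs": {
  "moves": [
    {"travel": [-0.35, -0.55, 0], "angular": [0, 0, -0.5]},
    {"travel": [0, 0, 0], "angular": [0, 0, 0]},
    {"travel": [0, 0, 0.3], "angular": [0, 0, 0]},
    {"travel": [0, 0, 0.6], "angular": [0, 0, 0]},
    {"travel": [0, 0, 0], "angular": [0, 0, 0]}
  ]
}}

```text
clock: 3.77
ee_pos: [0.6365, 0.2183, 0.1273]
tool_rot: [[0.996, -0.09, -0.001], [-0.09, -0.996, 0.003], [-0.001, -0.003, -1.0]]
ft_force: [-1.4, -0.4, -0.5]
gripper_width: 0.0849
```

```bash
python3 go.py .640 .209 .036
```

```text
t 3.77 pos [0.6365 0.2183 0.1273] shift [0.18 0.37 3.65] turn [-0.17  0.05  0.4 ] q [-0.71  0.61  0.42  1.67 -0.3   0.92 -0.27] w 0.0849 F [-1.4 -0.4 -0.5]
```

Request:
{"fn": "drive_tool", "kwargs": {
  "moves": [
    {"travel": [0, 0, 0], "angular": [0, 0, 0]},
    {"travel": [0, 0, 0], "angular": [0, 0, 0]}
  ]
}}

```text
clock: 3.93
ee_pos: [0.635, 0.2214, 0.1274]
tool_rot: [[0.996, -0.086, -0.002], [-0.086, -0.996, 0.004], [-0.002, -0.004, -1.0]]
ft_force: [-0.2, 0.0, 0.1]
gripper_width: 0.0849
```

```bash
python3 go.py .640 .209 .036
```

```text
t 3.93 pos [0.635  0.2214 0.1274] shift [0.25 0.49 3.65] turn [-0.22  0.12  0.64] q [-0.71  0.61  0.42  1.67 -0.3   0.93 -0.27] w 0.0849 F [-0.2  0.   0.1]
```

Request:
{"fn": "drive_tool", "kwargs": {
  "moves": [
    {"travel": [0.15, 0.25, 0], "angular": [0, 0, 0]}
  ]
}}

```text
clock: 4.02
ee_pos: [0.6374, 0.2175, 0.1277]
tool_rot: [[0.997, -0.083, -0.002], [-0.083, -0.997, 0.006], [-0.003, -0.005, -1.0]]
ft_force: [0.2, 0.4, -0.3]
gripper_width: 0.085
```

Request:
{"fn": "drive_tool", "kwargs": {
  "moves": [
    {"travel": [0, 0, 0], "angular": [0, 0, 0]}
  ]
}}

```text
clock: 4.1
ee_pos: [0.6383, 0.2158, 0.1284]
tool_rot: [[0.996, -0.084, -0.001], [-0.084, -0.996, 0.005], [-0.001, -0.005, -1.0]]
ft_force: [0.3, -0.3, 0.2]
gripper_width: 0.0846
```

Request:
{"fn": "drive_tool", "kwargs": {
  "moves": [
    {"travel": [0, 0, 0], "angular": [0, 0, 0]}
  ]
}}

```text
clock: 4.18
ee_pos: [0.6387, 0.2158, 0.1289]
tool_rot: [[0.996, -0.084, -0.0], [-0.084, -0.996, 0.005], [-0.001, -0.005, -1.0]]
ft_force: [0.1, -0.6, 0.0]
gripper_width: 0.0848
```

```bash
python3 go.py .640 .209 .036
```

```text
t 4.18 pos [0.6387 0.2158 0.1289] shift [0.08 0.29 3.71] turn [-0.3   0.03  0.76] q [-0.7   0.61  0.42  1.67 -0.3   0.93 -0.26] w 0.0848 F [ 0.1 -0.6  0. ]
```

Request:
{"fn": "drive_tool", "kwargs": {
  "moves": [
    {"travel": [0.08, 0.27, 0], "angular": [-0.3, 0, 0.5]},
    {"travel": [0, 0, 0], "angular": [0, 0, 0]},
    {"travel": [0, 0, 0.6], "angular": [0, 0, 0]},
    {"travel": [0, 0, 0.6], "angular": [0, 0, 0]},
    {"travel": [0, 0, 0.6], "angular": [0, 0, 0]},
    {"travel": [0, 0, 0.3], "angular": [0, 0, 0]},
    {"travel": [0, 0, 0], "angular": [0, 0, 0]}
  ]
}}

```text
clock: 4.77
ee_pos: [0.6436, 0.2056, 0.0778]
tool_rot: [[0.995, -0.098, 0.005], [-0.098, -0.995, 0.001], [0.005, -0.001, -1.0]]
ft_force: [-0.8, -0.0, 0.5]
gripper_width: 0.0847
```

```bash
python3 go.py .640 .209 .036
```

```text
t 4.77 pos [0.6436 0.2056 0.0778] shift [-0.17 -0.12  1.67] turn [-0.07 -0.31 -0.06] q [-0.67  0.67  0.4   1.69 -0.33  0.84 -0.24] w 0.0847 F [-0.8 -0.   0.5]
```

Request:
{"fn": "drive_tool", "kwargs": {
  "moves": [
    {"travel": [-0.12, -0.08, 0.4], "angular": [0, -0.2, 0]},
    {"travel": [0, 0, 0.4], "angular": [0, 0, 0]},
    {"travel": [0, 0, 0.4], "angular": [0, 0, 0]},
    {"travel": [0, 0, 0.3], "angular": [0, 0, 0]},
    {"travel": [0, 0, 0.1], "angular": [0, 0, 0]},
    {"travel": [0, 0, 0], "angular": [0, 0, 0]}
  ]
}}

```text
clock: 5.27
ee_pos: [0.6417, 0.2082, 0.0353]
tool_rot: [[0.995, -0.099, 0.003], [-0.099, -0.995, 0.002], [0.003, -0.002, -1.0]]
ft_force: [-0.4, -0.0, -0.2]
gripper_width: 0.0849
```

```bash
python3 go.py .640 .209 .036
```

```text
t 5.27 pos [0.6417 0.2082 0.0353] shift [-0.07 -0.02 -0.03] turn [-0.11 -0.18 -0.08] q [-0.66  0.72  0.37  1.71 -0.35  0.77 -0.22] w 0.0849 F [-0.4 -0.  -0.2]
```

Good; close on it.

Request:
{"fn": "drive_tool", "kwargs": {
  "moves": [
    {"travel": [-0.05, 0, 0], "angular": [0, 0, 0]},
    {"travel": [0, 0, 0], "angular": [0, 0, 0]},
    {"travel": [0, 0, 0], "angular": [0, 0, 0]},
    {"travel": [0, 0, 0], "angular": [0, 0, 0]},
    {"travel": [0, 0, 0], "angular": [0, 0, 0]},
    {"travel": [0, 0, 0], "angular": [0, 0, 0]},
    {"travel": [0, 0, 0], "angular": [0, 0, 0]},
    {"travel": [0, 0, 0], "angular": [0, 0, 0]}
  ],
  "fingers": 25,
  "squeeze": 40
}}

```text
clock: 5.93
ee_pos: [0.6412, 0.2086, 0.0367]
tool_rot: [[0.995, -0.099, 0.005], [-0.099, -0.995, 0.002], [0.005, -0.003, -1.0]]
ft_force: [0.5, 0.3, -0.5]
gripper_width: 0.0365
```

```bash
python3 go.py .640 .209 .15
```

```text
t 5.93 pos [0.6412 0.2086 0.0367] shift [-0.03 -0.03 -4.53] turn [-0.17 -0.28 -0.09] q [-0.66  0.72  0.37  1.71 -0.35  0.77 -0.22] w 0.0365 F [ 0.5  0.3 -0.5]
```

Request:
{"fn": "drive_tool", "kwargs": {
  "moves": [
    {"travel": [0, 0, -0.4], "angular": [0, 0, 0]},
    {"travel": [0, 0, -0.8], "angular": [0, 0, 0]},
    {"travel": [0, 0, -0.9], "angular": [0, 0, 0]},
    {"travel": [0, 0, -0.9], "angular": [0, 0, 0]},
    {"travel": [0, 0, -0.9], "angular": [0, 0, 0]},
    {"travel": [0, 0, -0.5], "angular": [0, 0, 0]},
    {"travel": [0, 0, 0], "angular": [0, 0, 0]}
  ]
}}

```text
clock: 6.52
ee_pos: [0.6391, 0.2074, 0.1527]
tool_rot: [[0.995, -0.099, 0.001], [-0.099, -0.995, 0.001], [0.001, -0.001, -1.0]]
ft_force: [1.0, -0.5, -1.4]
gripper_width: 0.0368
```

```bash
python3 go.py .4604 -.0465 .155
python3 - <<'E'
from h import *
c=imaging.read_camera("scene");cv2.imwrite("pics/s1.png",cv2.resize(c["pixels"][130:330,180:460],None,fx=2.5,fy=2.5))
E
```

```text
t 6.52 pos [0.6391 0.2074 0.1527] shift [-6.1  10.82 -0.11] turn [-0.04 -0.07 -0.13] q [-0.71  0.58  0.44  1.66 -0.28  0.97 -0.27] w 0.0368 F [ 1.  -0.5 -1.4]
```

View pics/s1.png

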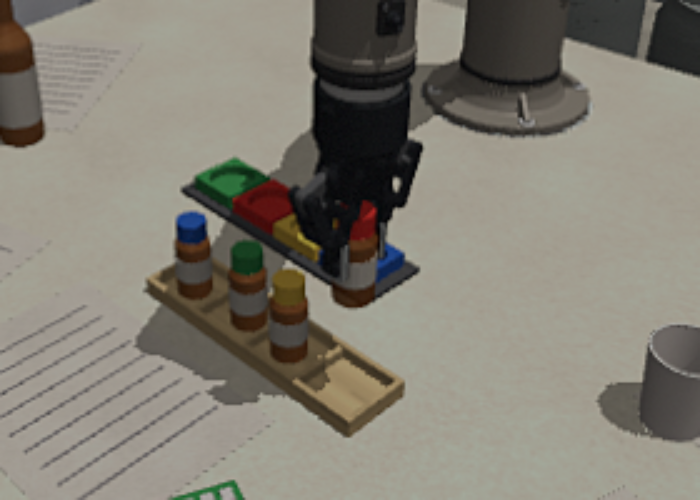

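The red bottle hangs upright in the fingers (crop 355,265) and its cell is empty. Carrying it to the red well.

Request:
{"fn": "drive_tool", "kwargs": {
  "moves": [
    {"travel": [-0.3, 0.5, 0], "angular": [0, 0, 0]},
    {"travel": [-0.5, 0.9, 0], "angular": [0, 0, 0]},
    {"travel": [-0.5, 0.95, 0], "angular": [0, 0, 0]},
    {"travel": [-0.5, 0.95, 0], "angular": [0, 0, 0]},
    {"travel": [-0.5, 0.95, 0], "angular": [0, 0, 0]},
    {"travel": [-0.5, 0.95, 0], "angular": [0, 0, 0]},
    {"travel": [-0.5, 0.95, 0], "angular": [0, 0, 0]},
    {"travel": [-0.5, 0.95, 0], "angular": [0, 0, 0]}
  ]
}}

```text
clock: 7.23
ee_pos: [0.5187, 0.0407, 0.1412]
tool_rot: [[0.996, -0.087, -0.01], [-0.087, -0.996, -0.001], [-0.01, 0.002, -1.0]]
ft_force: [0.0, 0.3, -1.7]
gripper_width: 0.0366
```

```bash
python3 go.py .4604 -.0465 .155
```

```text
t 7.23 pos [0.5187 0.0407 0.1412] shift [-2.03  3.68 -0.53] turn [0.13 0.57 0.61] q [-0.58  0.37  0.47  2.03 -0.23  0.81 -0.06] w 0.0366 F [ 0.   0.3 -1.7]
```

Request:
{"fn": "drive_tool", "kwargs": {
  "moves": [
    {"travel": [-0.5, 0.9, -0.2], "angular": [0, 0.4, 0.5]},
    {"travel": [-0.5, 0.9, -0.1], "angular": [0, 0, 0]},
    {"travel": [-0.4, 0.7, 0], "angular": [0, 0, 0]},
    {"travel": [-0.25, 0.4, 0], "angular": [0, 0, 0]},
    {"travel": [-0.1, 0.2, 0], "angular": [0, 0, 0]},
    {"travel": [0, 0, 0], "angular": [0, 0, 0]},
    {"travel": [0, 0, 0], "angular": [0, 0, 0]}
  ]
}}

```text
clock: 7.82
ee_pos: [0.4563, -0.0404, 0.143]
tool_rot: [[0.995, -0.103, -0.017], [-0.103, -0.995, -0.005], [-0.016, 0.007, -1.0]]
ft_force: [0.1, -0.5, -0.6]
gripper_width: 0.0369
```

```bash
python3 go.py .4604 -.0465 .0427
```

```text
t 7.82 pos [ 0.4563 -0.0404  0.143 ] shift [0.25 0.2  4.01] turn [ 0.38  0.92 -0.31] q [-0.49  0.27  0.52  2.16 -0.18  0.77  0.04] w 0.0369 F [ 0.1 -0.5 -0.6]
```

Request:
{"fn": "drive_tool", "kwargs": {
  "moves": [
    {"travel": [0.2, 0.17, 0], "angular": [0.35, 0.85, -0.2]},
    {"travel": [0, 0, 0.2], "angular": [0, 0, 0]},
    {"travel": [0, 0, 0.6], "angular": [0, 0, 0]},
    {"travel": [0, 0, 0.7], "angular": [0, 0, 0]},
    {"travel": [0, 0, 0.4], "angular": [0, 0, 0]},
    {"travel": [0, 0, 0.2], "angular": [0, 0, 0]},
    {"travel": [0, 0, 0], "angular": [0, 0, 0]}
  ]
}}

```text
clock: 8.4
ee_pos: [0.4678, -0.04, 0.0871]
tool_rot: [[0.996, -0.089, 0.006], [-0.089, -0.996, 0.001], [0.006, -0.001, -1.0]]
ft_force: [0.3, -0.2, -0.9]
gripper_width: 0.0367
```

```bash
python3 go.py .4604 -.0465 .0427
```

```text
t 8.40 pos [ 0.4678 -0.04    0.0871] shift [-0.28  0.29  1.77] turn [-0.07 -0.34  0.49] q [-0.43  0.38  0.46  2.19 -0.28  0.63  0.15] w 0.0367 F [ 0.3 -0.2 -0.9]
```

Request:
{"fn": "drive_tool", "kwargs": {
  "moves": [
    {"travel": [-0.2, 0.22, 0], "angular": [0, -0.3, 0.3]},
    {"travel": [0, 0, 0], "angular": [0, 0, 0]},
    {"travel": [0, 0, 0.3], "angular": [0, 0, 0]},
    {"travel": [0, 0, 0.2], "angular": [0, 0, 0]},
    {"travel": [0, 0, 0], "angular": [0, 0, 0]},
    {"travel": [0, 0, 0], "angular": [0, 0, 0]}
  ]
}}

```text
clock: 8.9
ee_pos: [0.4638, -0.0449, 0.0746]
tool_rot: [[0.996, -0.093, 0.003], [-0.093, -0.996, 0.001], [0.003, -0.002, -1.0]]
ft_force: [0.1, 0.8, -0.1]
gripper_width: 0.037
```

```bash
python3 go.py .4604 -.0465 .0427
```

```text
t 8.90 pos [ 0.4638 -0.0449  0.0746] shift [-0.13  0.08  1.27] turn [-0.1  -0.19  0.23] q [-0.4   0.4   0.45  2.2  -0.3   0.6   0.17] w 0.0370 F [ 0.1  0.8 -0.1]
```

Request:
{"fn": "drive_tool", "kwargs": {
  "moves": [
    {"travel": [-0.12, 0.07, 0.2], "angular": [0, -0.1, 0.2]},
    {"travel": [-0.03, 0, 0.3], "angular": [0, 0, 0]},
    {"travel": [0, 0, 0.3], "angular": [0, 0, 0]},
    {"travel": [0, 0, 0.2], "angular": [0, 0, 0]},
    {"travel": [0, 0, 0.1], "angular": [0, 0, 0]},
    {"travel": [0, 0, 0], "angular": [0, 0, 0]}
  ]
}}

```text
clock: 9.4
ee_pos: [0.4596, -0.0463, 0.0442]
tool_rot: [[0.995, -0.097, 0.002], [-0.097, -0.995, 0.002], [0.002, -0.002, -1.0]]
ft_force: [0.3, 0.1, -1.6]
gripper_width: 0.0369
```

```bash
python3 go.py .4604 -.0465 .0427
```

```text
t 9.40 pos [ 0.4596 -0.0463  0.0442] shift [0.03 0.   0.06] turn [-0.11 -0.09  0.01] q [-0.36  0.45  0.4   2.22 -0.35  0.53  0.21] w 0.0369 F [ 0.3  0.1 -1.6]
```

Request:
{"fn": "drive_tool", "kwargs": {
  "moves": [
    {"travel": [0, 0, 0.08], "angular": [0, 0, 0]},
    {"travel": [0, 0, 0.04], "angular": [0, 0, 0]},
    {"travel": [0, 0, 0], "angular": [0, 0, 0]}
  ]
}}

```text
clock: 9.65
ee_pos: [0.4599, -0.0464, 0.0423]
tool_rot: [[0.995, -0.098, 0.002], [-0.098, -0.995, 0.003], [0.001, -0.003, -1.0]]
ft_force: [0.4, -0.8, -0.5]
gripper_width: 0.0373
```

Request:
{"fn": "drive_tool", "kwargs": {
  "moves": [
    {"travel": [0, 0, 0], "angular": [0, 0, 0]},
    {"travel": [0, 0, 0], "angular": [0, 0, 0]},
    {"travel": [0, 0, 0], "angular": [0, 0, 0]},
    {"travel": [0, 0, 0], "angular": [0, 0, 0]},
    {"travel": [0, 0, 0], "angular": [0, 0, 0]},
    {"travel": [0, 0, 0], "angular": [0, 0, 0]}
  ],
  "fingers": 85
}}

```text
clock: 10.15
ee_pos: [0.4612, -0.0464, 0.0428]
tool_rot: [[0.995, -0.098, 0.004], [-0.098, -0.995, 0.003], [0.004, -0.004, -1.0]]
ft_force: [1.2, 0.1, -0.8]
gripper_width: 0.0851
```

```bash
python3 go.py .631 .1276 .13
```

```text
t 10.15 pos [ 0.4612 -0.0464  0.0428] shift [ 6.09 -7.6  -3.44] turn [-0.21 -0.21 -0.02] q [-0.36  0.46  0.4   2.22 -0.36  0.52  0.22] w 0.0851 F [ 1.2  0.1 -0.8]
```

Request:
{"fn": "drive_tool", "kwargs": {
  "moves": [
    {"travel": [0, 0, -0.4], "angular": [0, 0, 0]},
    {"travel": [0, 0, -0.8], "angular": [0, 0, 0]},
    {"travel": [0, 0, -0.9], "angular": [0, 0, 0]},
    {"travel": [0, 0, -0.9], "angular": [0, 0, 0]},
    {"travel": [0, 0, -0.5], "angular": [0, 0, 0]},
    {"travel": [0.3, -0.4, -0.2], "angular": [0, 0, 0]},
    {"travel": [0.7, -0.9, 0], "angular": [0, 0, 0]},
    {"travel": [0.7, -0.9, 0], "angular": [0, 0, 0]}
  ]
}}

```text
clock: 10.82
ee_pos: [0.5059, 0.0009, 0.1425]
tool_rot: [[0.994, -0.108, -0.0], [-0.108, -0.994, 0.003], [-0.001, -0.003, -1.0]]
ft_force: [-0.2, -0.7, 0.1]
gripper_width: 0.0852
```

```bash
python3 go.py .631 .1276 .135
```

```text
t 10.82 pos [0.5059 0.0009 0.1425] shift [ 4.43 -5.58  0.32] turn [-0.2   0.03 -0.64] q [-0.53  0.34  0.5   2.07 -0.23  0.79 -0.  ] w 0.0852 F [-0.2 -0.7  0.1]
```

Request:
{"fn": "drive_tool", "kwargs": {
  "moves": [
    {"travel": [0.7, -0.9, 0], "angular": [0, 0, -0.5]},
    {"travel": [0.7, -0.9, 0], "angular": [0, 0, 0]},
    {"travel": [0.7, -0.9, 0], "angular": [0, 0, 0]},
    {"travel": [0.7, -0.9, 0], "angular": [0, 0, 0]},
    {"travel": [0.5, -0.6, 0], "angular": [0, 0, 0]},
    {"travel": [0.2, -0.3, 0], "angular": [0, 0, 0]},
    {"travel": [0, 0, 0], "angular": [0, 0, 0]},
    {"travel": [0, 0, 0], "angular": [0, 0, 0]}
  ]
}}

```text
clock: 11.48
ee_pos: [0.6126, 0.1229, 0.1421]
tool_rot: [[0.996, -0.089, 0.001], [-0.089, -0.996, 0.007], [0.0, -0.007, -1.0]]
ft_force: [-0.6, -0.9, -0.6]
gripper_width: 0.0851
```

```bash
python3 go.py .631 .1276 .036
```

```text
t 11.48 pos [0.6126 0.1229 0.1421] shift [ 0.72 -0.22  4.25] turn [-0.42 -0.01  0.49] q [-0.62  0.52  0.45  1.79 -0.29  0.9  -0.13] w 0.0851 F [-0.6 -0.9 -0.6]
```

Request:
{"fn": "drive_tool", "kwargs": {
  "moves": [
    {"travel": [0.4, -0.1, 0], "angular": [-0.4, 0, 0.3]},
    {"travel": [0.25, -0.05, 0], "angular": [0, 0, 0]},
    {"travel": [0, 0, 0], "angular": [0, 0, 0]},
    {"travel": [0, 0, 0.4], "angular": [0, 0, 0]},
    {"travel": [0, 0, 0.4], "angular": [0, 0, 0]},
    {"travel": [0, 0, 0.1], "angular": [0, 0, 0]},
    {"travel": [0, 0, 0], "angular": [0, 0, 0]}
  ]
}}

```text
clock: 12.07
ee_pos: [0.6245, 0.1187, 0.1168]
tool_rot: [[0.995, -0.101, -0.005], [-0.101, -0.995, -0.002], [-0.005, 0.002, -1.0]]
ft_force: [-0.1, 0.5, -0.3]
gripper_width: 0.0852
```

```bash
python3 go.py .631 .1276 .036
```

```text
t 12.07 pos [0.6245 0.1187 0.1168] shift [ 0.24 -0.39  3.23] turn [ 0.12  0.28 -0.23] q [-0.6   0.57  0.44  1.77 -0.31  0.87 -0.13] w 0.0852 F [-0.1  0.5 -0.3]
```

Request:
{"fn": "drive_tool", "kwargs": {
  "moves": [
    {"travel": [0.22, -0.32, 0], "angular": [0, 0, 0]},
    {"travel": [0, 0, 0], "angular": [0, 0, 0]},
    {"travel": [0, 0, 0], "angular": [0, 0, 0]},
    {"travel": [0, 0, 0.4], "angular": [0, 0, 0]},
    {"travel": [0, 0, 0.5], "angular": [0, 0, 0]},
    {"travel": [0, 0, 0.4], "angular": [0, 0, 0]},
    {"travel": [0, 0, 0.1], "angular": [0, 0, 0]},
    {"travel": [0, 0, 0], "angular": [0, 0, 0]}
  ]
}}

```text
clock: 12.73
ee_pos: [0.6302, 0.1268, 0.0773]
tool_rot: [[0.995, -0.101, -0.006], [-0.101, -0.995, -0.002], [-0.006, 0.002, -1.0]]
ft_force: [-0.5, 0.0, 1.0]
gripper_width: 0.0847
```

```bash
python3 go.py .631 .1276 .036
```

```text
t 12.73 pos [0.6302 0.1268 0.0773] shift [ 0.04 -0.04  1.65] turn [ 0.13  0.35 -0.22] q [-0.59  0.63  0.41  1.77 -0.33  0.81 -0.11] w 0.0847 F [-0.5  0.   1. ]
```

Request:
{"fn": "drive_tool", "kwargs": {
  "moves": [
    {"travel": [0.03, -0.03, 0.3], "angular": [0, 0, 0]},
    {"travel": [0, 0, 0.4], "angular": [0, 0, 0]},
    {"travel": [0, 0, 0.4], "angular": [0, 0, 0]},
    {"travel": [0, 0, 0.3], "angular": [0, 0, 0]},
    {"travel": [0, 0, 0.15], "angular": [0, 0, 0]},
    {"travel": [0, 0, 0.05], "angular": [0, 0, 0]},
    {"travel": [0, 0, 0], "angular": [0, 0, 0]}
  ]
}}

```text
clock: 13.32
ee_pos: [0.6302, 0.127, 0.0318]
tool_rot: [[0.995, -0.101, -0.008], [-0.101, -0.995, -0.002], [-0.008, 0.003, -1.0]]
ft_force: [-0.8, 0.4, 0.6]
gripper_width: 0.0851
```

```bash
python3 go.py .631 .1276 .036
```

```text
t 13.32 pos [0.6302 0.127  0.0318] shift [ 0.03 -0.03 -0.17] turn [ 0.18  0.46 -0.24] q [-0.57  0.7   0.38  1.79 -0.36  0.74 -0.09] w 0.0851 F [-0.8  0.4  0.6]
```

Request:
{"fn": "drive_tool", "kwargs": {
  "moves": [
    {"travel": [0, 0, -0.16], "angular": [0.1, 0.4, 0]},
    {"travel": [0, 0, 0], "angular": [0, 0, 0]},
    {"travel": [0, 0, 0], "angular": [0, 0, 0]},
    {"travel": [0, 0, 0], "angular": [0, 0, 0]},
    {"travel": [0, 0, 0], "angular": [0, 0, 0]},
    {"travel": [0, 0, 0], "angular": [0, 0, 0]},
    {"travel": [0, 0, 0], "angular": [0, 0, 0]},
    {"travel": [0, 0, 0], "angular": [0, 0, 0]}
  ],
  "fingers": 25
}}

```text
clock: 13.98
ee_pos: [0.6311, 0.1273, 0.0379]
tool_rot: [[0.995, -0.101, 0.002], [-0.101, -0.995, -0.0], [0.002, 0.0, -1.0]]
ft_force: [0.0, 0.3, -1.0]
gripper_width: 0.0367
```

```bash
python3 go.py .4669 .0261 .155
```

```text
t 13.98 pos [0.6311 0.1273 0.0379] shift [-6.11  4.69 -4.7 ] turn [ 0.01 -0.12 -0.24] q [-0.57  0.68  0.39  1.79 -0.36  0.74 -0.09] w 0.0367 F [ 0.   0.3 -1. ]
```

Request:
{"fn": "drive_tool", "kwargs": {
  "moves": [
    {"travel": [0, 0, -0.4], "angular": [0, 0, 0]},
    {"travel": [0, 0, -0.8], "angular": [0, 0, 0]},
    {"travel": [0, 0, -0.9], "angular": [0, 0, 0]},
    {"travel": [0, 0, -0.9], "angular": [0, 0, 0]},
    {"travel": [0, 0, -0.9], "angular": [0, 0, 0]},
    {"travel": [0, 0, -0.7], "angular": [0, 0, 0]},
    {"travel": [-0.4, 0.3, -0.2], "angular": [0, 0, 0]},
    {"travel": [-0.8, 0.6, 0], "angular": [0, 0, 0]}
  ]
}}

```text
clock: 14.65
ee_pos: [0.6, 0.11, 0.1661]
tool_rot: [[0.995, -0.099, 0.002], [-0.099, -0.995, -0.001], [0.002, 0.0, -1.0]]
ft_force: [0.5, 0.3, -0.6]
gripper_width: 0.037
```

```bash
python3 go.py .4669 .0261 .155
```

```text
t 14.65 pos [0.6    0.11   0.1661] shift [-4.97  3.87  0.43] turn [ 0.02 -0.14 -0.09] q [-0.64  0.47  0.48  1.81 -0.26  0.93 -0.15] w 0.0370 F [ 0.5  0.3 -0.6]
```

Request:
{"fn": "drive_tool", "kwargs": {
  "moves": [
    {"travel": [-0.8, 0.65, 0], "angular": [0, 0, 0]},
    {"travel": [-0.8, 0.65, 0], "angular": [0, 0, 0]},
    {"travel": [-0.8, 0.65, 0], "angular": [0, 0, 0]},
    {"travel": [-0.8, 0.65, 0], "angular": [0, 0, 0]},
    {"travel": [-0.6, 0.45, 0], "angular": [0, 0, 0]},
    {"travel": [-0.3, 0.2, 0], "angular": [0, 0, 0]},
    {"travel": [0, 0, 0], "angular": [0, 0, 0]},
    {"travel": [0, 0, 0], "angular": [0, 0, 0]}
  ]
}}

```text
clock: 15.32
ee_pos: [0.4829, 0.0339, 0.1713]
tool_rot: [[0.995, -0.103, 0.007], [-0.103, -0.995, 0.004], [0.006, -0.005, -1.0]]
ft_force: [1.1, -0.2, -0.9]
gripper_width: 0.0366
```

```bash
python3 go.py .4669 .0261 .0439
```

```text
t 15.32 pos [0.4829 0.0339 0.1713] shift [-0.64  0.4   5.09] turn [-0.26 -0.36 -0.31] q [-0.64  0.25  0.52  2.09 -0.17  0.83 -0.12] w 0.0366 F [ 1.1 -0.2 -0.9]
```

Request:
{"fn": "drive_tool", "kwargs": {
  "moves": [
    {"travel": [-0.3, 0.2, 0], "angular": [0, 0, 0]},
    {"travel": [-0.25, 0.15, 0], "angular": [0, 0, 0]},
    {"travel": [0, 0, 0.2], "angular": [0, 0, 0]},
    {"travel": [0, 0, 0.6], "angular": [0, 0, 0]},
    {"travel": [0, 0, 0.7], "angular": [0, 0, 0]},
    {"travel": [0, 0, 0.5], "angular": [0, 0, 0]},
    {"travel": [0, 0, 0.2], "angular": [0, 0, 0]},
    {"travel": [0, 0, 0], "angular": [0, 0, 0]}
  ]
}}

```text
clock: 15.98
ee_pos: [0.4734, 0.0297, 0.1142]
tool_rot: [[0.995, -0.097, 0.013], [-0.097, -0.995, 0.004], [0.013, -0.005, -1.0]]
ft_force: [-0.0, 0.8, -2.0]
gripper_width: 0.0365
```

```bash
python3 go.py .4669 .0261 .0439
```

```text
t 15.98 pos [0.4734 0.0297 0.1142] shift [-0.28  0.18  2.81] turn [-0.31 -0.73 -0.01] q [-0.6   0.33  0.49  2.17 -0.25  0.68 -0.04] w 0.0365 F [-0.   0.8 -2. ]
```

Request:
{"fn": "drive_tool", "kwargs": {
  "moves": [
    {"travel": [-0.22, 0.14, 0], "angular": [-0.2, -0.6, 0]},
    {"travel": [0, 0, 0.2], "angular": [0, 0, 0]},
    {"travel": [0, 0, 0.4], "angular": [0, 0, 0]},
    {"travel": [0, 0, 0.4], "angular": [0, 0, 0]},
    {"travel": [0, 0, 0.2], "angular": [0, 0, 0]},
    {"travel": [0, 0, 0], "angular": [0, 0, 0]},
    {"travel": [0, 0, 0], "angular": [0, 0, 0]}
  ]
}}

```text
clock: 16.57
ee_pos: [0.4687, 0.027, 0.0822]
tool_rot: [[0.995, -0.097, 0.004], [-0.097, -0.995, 0.002], [0.003, -0.002, -1.0]]
ft_force: [0.9, 0.7, -2.4]
gripper_width: 0.037
```

```bash
python3 go.py .4669 .0261 .0439
```

```text
t 16.57 pos [0.4687 0.027  0.0822] shift [-0.07  0.05  1.53] turn [-0.12 -0.19  0.03] q [-0.56  0.39  0.45  2.19 -0.29  0.62  0.  ] w 0.0370 F [ 0.9  0.7 -2.4]
```

Request:
{"fn": "drive_tool", "kwargs": {
  "moves": [
    {"travel": [-0.06, 0.04, 0.3], "angular": [0, -0.1, 0]},
    {"travel": [0, 0, 0.4], "angular": [0, 0, 0]},
    {"travel": [0, 0, 0.35], "angular": [0, 0, 0]},
    {"travel": [0, 0, 0.2], "angular": [0, 0, 0]},
    {"travel": [0, 0, 0.05], "angular": [0, 0, 0]},
    {"travel": [0, 0, 0], "angular": [0, 0, 0]},
    {"travel": [0, 0, 0], "angular": [0, 0, 0]}
  ]
}}

```text
clock: 17.15
ee_pos: [0.4671, 0.026, 0.0459]
tool_rot: [[0.995, -0.097, 0.001], [-0.097, -0.995, 0.002], [0.001, -0.002, -1.0]]
ft_force: [0.1, -0.2, -1.9]
gripper_width: 0.0367
```

```bash
python3 go.py .4669 .0261 .0439
```

```text
t 17.15 pos [0.4671 0.026  0.0459] shift [-0.01 -0.    0.08] turn [-0.11 -0.07  0.02] q [-0.52  0.46  0.4   2.21 -0.35  0.54  0.05] w 0.0367 F [ 0.1 -0.2 -1.9]
```

Request:
{"fn": "drive_tool", "kwargs": {
  "moves": [
    {"travel": [0, 0, 0.08], "angular": [0, 0, 0]},
    {"travel": [0, 0, 0.04], "angular": [0, 0, 0]},
    {"travel": [0, 0, 0], "angular": [0, 0, 0]}
  ]
}}

```text
clock: 17.4
ee_pos: [0.4677, 0.0262, 0.0436]
tool_rot: [[0.995, -0.097, 0.002], [-0.097, -0.995, 0.003], [0.002, -0.003, -1.0]]
ft_force: [0.7, -0.5, -1.2]
gripper_width: 0.0369
```

Request:
{"fn": "drive_tool", "kwargs": {
  "moves": [
    {"travel": [0, 0, 0], "angular": [0, 0, 0]},
    {"travel": [0, 0, 0], "angular": [0, 0, 0]},
    {"travel": [0, 0, 0], "angular": [0, 0, 0]},
    {"travel": [0, 0, 0], "angular": [0, 0, 0]},
    {"travel": [0, 0, 0], "angular": [0, 0, 0]},
    {"travel": [0, 0, 0], "angular": [0, 0, 0]}
  ],
  "fingers": 85
}}

```text
clock: 17.9
ee_pos: [0.4691, 0.0265, 0.0446]
tool_rot: [[0.995, -0.097, 0.006], [-0.097, -0.995, 0.003], [0.005, -0.004, -1.0]]
ft_force: [0.5, -0.2, 1.2]
gripper_width: 0.0847
```

Request:
{"fn": "drive_tool", "kwargs": {
  "moves": [
    {"travel": [0, 0, -0.4], "angular": [0, 0, 0]},
    {"travel": [0, 0, -0.8], "angular": [0, 0, 0]},
    {"travel": [0, 0, -0.9], "angular": [0, 0, 0]},
    {"travel": [0, 0, -0.9], "angular": [0, 0, 0]},
    {"travel": [0, 0, -0.5], "angular": [0, 0, 0]},
    {"travel": [0, 0, 0], "angular": [0, 0, 0]}
  ]
}}

```text
clock: 18.4
ee_pos: [0.4675, 0.0251, 0.1375]
tool_rot: [[0.995, -0.099, 0.002], [-0.099, -0.995, 0.002], [0.002, -0.002, -1.0]]
ft_force: [0.7, 0.2, -0.4]
gripper_width: 0.0847
```

```bash
python3 go.py .621 .0665 .135
python3 - <<'E'
from h import *
c=imaging.read_camera("scene");cv2.imwrite("pics/s2.png",cv2.resize(c["pixels"][130:330,180:460],None,fx=2.5,fy=2.5))
E
```

```text
t 18.40 pos [0.4675 0.0251 0.1375] shift [ 5.95 -2.25  0.12] turn [-0.13 -0.12 -0.08] q [-0.62  0.29  0.52  2.15 -0.21  0.74 -0.07] w 0.0847 F [ 0.7  0.2 -0.4]
```

View pics/s2.png

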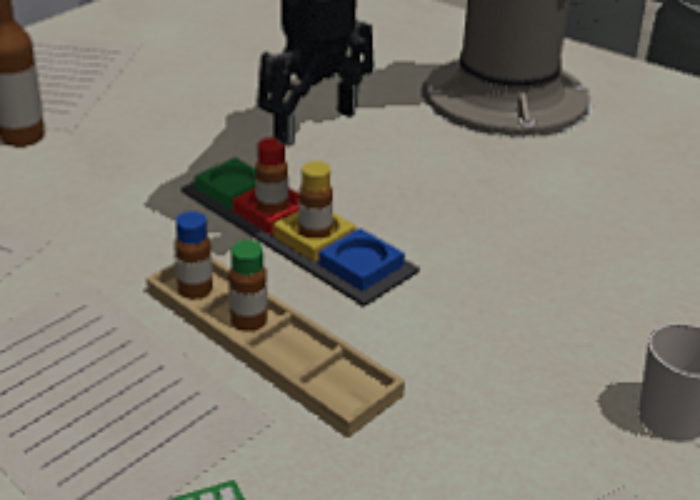

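Red (crop 270,180) and yellow (315,200) stand upright in their wells. Green is next.

Request:
{"fn": "drive_tool", "kwargs": {
  "moves": [
    {"travel": [0.4, -0.15, 0], "angular": [0, 0, 0]},
    {"travel": [0.8, -0.3, 0], "angular": [0, 0, 0]},
    {"travel": [0.9, -0.35, 0], "angular": [0, 0, 0]},
    {"travel": [0.9, -0.35, 0], "angular": [0, 0, 0]},
    {"travel": [0.9, -0.35, 0], "angular": [0, 0, 0]},
    {"travel": [0.9, -0.35, 0], "angular": [0, 0, 0]},
    {"travel": [0.6, -0.25, 0], "angular": [0, 0, 0]},
    {"travel": [0.3, -0.1, 0], "angular": [0, 0, 0]}
  ]
}}

```text
clock: 19.12
ee_pos: [0.6181, 0.0691, 0.1269]
tool_rot: [[0.995, -0.097, -0.011], [-0.097, -0.995, 0.002], [-0.011, -0.001, -1.0]]
ft_force: [0.2, 0.6, -0.3]
gripper_width: 0.0848
```

Request:
{"fn": "drive_tool", "kwargs": {
  "moves": [
    {"travel": [0, 0, 0], "angular": [0, 0, 0]},
    {"travel": [0, 0, 0], "angular": [0, 0, 0]}
  ]
}}

```text
clock: 19.28
ee_pos: [0.6189, 0.0695, 0.124]
tool_rot: [[0.995, -0.096, -0.014], [-0.096, -0.995, 0.001], [-0.014, 0.0, -1.0]]
ft_force: [0.3, -0.3, 0.3]
gripper_width: 0.0849
```

```bash
python3 go.py .621 .0665 .036
```

```text
t 19.28 pos [0.6189 0.0695 0.124 ] shift [0.14 0.11 3.52] turn [0.02 0.78 0.06] q [-0.55  0.55  0.46  1.79 -0.31  0.88 -0.03] w 0.0849 F [ 0.3 -0.3  0.3]
```

Request:
{"fn": "drive_tool", "kwargs": {
  "moves": [
    {"travel": [0.1, 0.1, 0], "angular": [0, 0.7, 0]},
    {"travel": [0, 0, 0.2], "angular": [0, 0, 0]},
    {"travel": [0, 0, 0.5], "angular": [0, 0, 0]},
    {"travel": [0, 0, 0.6], "angular": [0, 0, 0]},
    {"travel": [0, 0, 0.4], "angular": [0, 0, 0]},
    {"travel": [0, 0, 0.1], "angular": [0, 0, 0]},
    {"travel": [0, 0, 0], "angular": [0, 0, 0]}
  ]
}}

```text
clock: 19.87
ee_pos: [0.6156, 0.0642, 0.0738]
tool_rot: [[0.995, -0.099, -0.005], [-0.099, -0.995, -0.0], [-0.005, 0.001, -1.0]]
ft_force: [-0.3, 0.5, -0.4]
gripper_width: 0.0852
```

```bash
python3 go.py .621 .0665 .036
```

```text
t 19.87 pos [0.6156 0.0642 0.0738] shift [ 0.21 -0.11  1.51] turn [ 0.05  0.29 -0.1 ] q [-0.52  0.61  0.43  1.84 -0.35  0.78 -0.  ] w 0.0852 F [-0.3  0.5 -0.4]
```

Request:
{"fn": "drive_tool", "kwargs": {
  "moves": [
    {"travel": [0.2, -0.1, 0.1], "angular": [0, 0, 0]},
    {"travel": [0, 0, 0.3], "angular": [0, 0, 0]},
    {"travel": [0, 0, 0.4], "angular": [0, 0, 0]},
    {"travel": [0, 0, 0.3], "angular": [0, 0, 0]},
    {"travel": [0, 0, 0.2], "angular": [0, 0, 0]},
    {"travel": [0, 0, 0], "angular": [0, 0, 0]},
    {"travel": [0, 0, 0], "angular": [0, 0, 0]}
  ]
}}

```text
clock: 20.45
ee_pos: [0.6217, 0.0665, 0.0383]
tool_rot: [[0.995, -0.099, -0.004], [-0.099, -0.995, 0.0], [-0.004, 0.0, -1.0]]
ft_force: [-0.2, 0.5, 0.5]
gripper_width: 0.0852
```

```bash
python3 go.py .621 .0665 .036
```

```text
t 20.45 pos [0.6217 0.0665 0.0383] shift [-0.03  0.    0.09] turn [ 0.02  0.23 -0.09] q [-0.5   0.67  0.4   1.83 -0.38  0.72  0.02] w 0.0852 F [-0.2  0.5  0.5]
```

Request:
{"fn": "drive_tool", "kwargs": {
  "moves": [
    {"travel": [0, 0, 0.06], "angular": [0, 0, 0]},
    {"travel": [0, 0, 0], "angular": [0, 0, 0]},
    {"travel": [0, 0, 0], "angular": [0, 0, 0]},
    {"travel": [0, 0, 0], "angular": [0, 0, 0]},
    {"travel": [0, 0, 0], "angular": [0, 0, 0]},
    {"travel": [0, 0, 0], "angular": [0, 0, 0]},
    {"travel": [0, 0, 0], "angular": [0, 0, 0]},
    {"travel": [0, 0, 0], "angular": [0, 0, 0]}
  ],
  "fingers": 25
}}

```text
clock: 21.12
ee_pos: [0.6221, 0.0665, 0.0377]
tool_rot: [[0.995, -0.099, -0.003], [-0.099, -0.995, 0.0], [-0.003, -0.0, -1.0]]
ft_force: [-0.0, 0.1, -0.9]
gripper_width: 0.0365
```

```bash
python3 go.py .4532 -.1175 .165
```

```text
t 21.12 pos [0.6221 0.0665 0.0377] shift [-6.01  7.99 -5.08] turn [-0.01  0.15 -0.1 ] q [-0.5   0.67  0.4   1.83 -0.38  0.72  0.02] w 0.0365 F [-0.   0.1 -0.9]
```

Request:
{"fn": "drive_tool", "kwargs": {
  "moves": [
    {"travel": [0, 0, -0.4], "angular": [0, 0, 0]},
    {"travel": [0, 0, -0.8], "angular": [0, 0, 0]},
    {"travel": [0, 0, -0.9], "angular": [0, 0, 0]},
    {"travel": [0, 0, -0.9], "angular": [0, 0, 0]},
    {"travel": [0, 0, -0.9], "angular": [0, 0, 0]},
    {"travel": [0, 0, -0.7], "angular": [0, 0, 0]},
    {"travel": [0, 0, -0.2], "angular": [0, 0, 0]},
    {"travel": [0, 0, 0], "angular": [0, 0, 0]}
  ]
}}

```text
clock: 21.78
ee_pos: [0.6211, 0.0658, 0.1654]
tool_rot: [[0.995, -0.1, -0.006], [-0.1, -0.995, -0.0], [-0.005, 0.001, -1.0]]
ft_force: [1.0, -0.3, -2.0]
gripper_width: 0.0366
```

```bash
python3 go.py .4532 -.1175 .165
```

```text
t 21.78 pos [0.6211 0.0658 0.1654] shift [-5.95  7.97  0.06] turn [ 0.05  0.31 -0.15] q [-0.57  0.5   0.49  1.77 -0.28  0.95 -0.06] w 0.0366 F [ 1.  -0.3 -2. ]
```

Request:
{"fn": "drive_tool", "kwargs": {
  "moves": [
    {"travel": [-0.3, 0.4, 0], "angular": [0, 0, 0]},
    {"travel": [-0.6, 0.8, 0], "angular": [0, 0, 0]},
    {"travel": [-0.7, 0.95, 0], "angular": [0, 0, 0]},
    {"travel": [-0.7, 0.95, 0], "angular": [0, 0, 0]},
    {"travel": [-0.7, 0.95, 0], "angular": [0, 0, 0]},
    {"travel": [-0.7, 0.95, 0], "angular": [0, 0, 0]},
    {"travel": [-0.7, 0.95, 0], "angular": [0, 0, 0]},
    {"travel": [-0.6, 0.8, 0], "angular": [0, 0, 0]}
  ]
}}

```text
clock: 22.45
ee_pos: [0.4673, -0.0935, 0.1577]
tool_rot: [[0.996, -0.09, -0.017], [-0.09, -0.996, -0.001], [-0.017, 0.003, -1.0]]
ft_force: [0.2, -0.9, -0.8]
gripper_width: 0.0371
```

Request:
{"fn": "drive_tool", "kwargs": {
  "moves": [
    {"travel": [-0.4, 0.5, 0], "angular": [0, 0, 0]},
    {"travel": [-0.2, 0.3, 0], "angular": [0, 0, 0]},
    {"travel": [0, 0, 0], "angular": [0, 0, 0]},
    {"travel": [0, 0, 0], "angular": [0, 0, 0]}
  ]
}}

```text
clock: 22.78
ee_pos: [0.4413, -0.1174, 0.1552]
tool_rot: [[0.995, -0.099, -0.025], [-0.099, -0.995, -0.0], [-0.025, 0.003, -1.0]]
ft_force: [-0.0, 1.0, -1.6]
gripper_width: 0.0366
```

```bash
python3 go.py .4532 -.1175 .0437
```

```text
t 22.78 pos [ 0.4413 -0.1174  0.1552] shift [ 0.59 -0.05  4.45] turn [ 0.14  1.44 -0.12] q [-0.37  0.26  0.58  2.15 -0.19  0.81  0.22] w 0.0366 F [-0.   1.  -1.6]
```

Request:
{"fn": "drive_tool", "kwargs": {
  "moves": [
    {"travel": [0.3, 0, 0], "angular": [0, 1.2, 0]},
    {"travel": [0.2, 0, 0], "angular": [0, 0, 0]},
    {"travel": [0, 0, 0.3], "angular": [0, 0, 0]},
    {"travel": [0, 0, 0.6], "angular": [0, 0, 0]},
    {"travel": [0, 0, 0.5], "angular": [0, 0, 0]},
    {"travel": [0, 0, 0.2], "angular": [0, 0, 0]},
    {"travel": [0, 0, 0], "angular": [0, 0, 0]},
    {"travel": [0, 0, 0], "angular": [0, 0, 0]}
  ]
}}

```text
clock: 23.45
ee_pos: [0.4628, -0.1127, 0.1116]
tool_rot: [[0.996, -0.086, 0.002], [-0.086, -0.996, -0.003], [0.002, 0.003, -1.0]]
ft_force: [0.0, -0.4, -0.7]
gripper_width: 0.0364
```

```bash
python3 go.py .4532 -.1175 .0437
```

```text
t 23.45 pos [ 0.4628 -0.1127  0.1116] shift [-0.37  0.22  2.72] turn [ 0.17 -0.13  0.63] q [-0.33  0.35  0.53  2.16 -0.27  0.69  0.29] w 0.0364 F [ 0.  -0.4 -0.7]
```

Request:
{"fn": "drive_tool", "kwargs": {
  "moves": [
    {"travel": [-0.32, 0.2, 0], "angular": [0, 0, 0]},
    {"travel": [0, 0, 0.2], "angular": [0, 0, 0]},
    {"travel": [0, 0, 0.4], "angular": [0, 0, 0]},
    {"travel": [0, 0, 0.4], "angular": [0, 0, 0]},
    {"travel": [0, 0, 0.1], "angular": [0, 0, 0]},
    {"travel": [0, 0, 0], "angular": [0, 0, 0]},
    {"travel": [0, 0, 0], "angular": [0, 0, 0]}
  ]
}}

```text
clock: 24.03
ee_pos: [0.4547, -0.1175, 0.0824]
tool_rot: [[0.996, -0.086, 0.004], [-0.086, -0.996, -0.003], [0.004, 0.003, -1.0]]
ft_force: [-0.2, -0.4, -0.8]
gripper_width: 0.0364
```

```bash
python3 go.py .4532 -.1175 .0437
```

```text
t 24.03 pos [ 0.4547 -0.1175  0.0824] shift [-0.07  0.    1.55] turn [ 0.16 -0.25  0.65] q [-0.29  0.39  0.5   2.19 -0.32  0.62  0.35] w 0.0364 F [-0.2 -0.4 -0.8]
```

Request:
{"fn": "drive_tool", "kwargs": {
  "moves": [
    {"travel": [-0.06, 0, 0.3], "angular": [0, 0, 0]},
    {"travel": [0, 0, 0.4], "angular": [0, 0, 0]},
    {"travel": [0, 0, 0.35], "angular": [0, 0, 0]},
    {"travel": [0, 0, 0.2], "angular": [0, 0, 0]},
    {"travel": [0, 0, 0.05], "angular": [0, 0, 0]},
    {"travel": [0, 0, 0], "angular": [0, 0, 0]},
    {"travel": [0, 0, 0], "angular": [0, 0, 0]}
  ]
}}

```text
clock: 24.62
ee_pos: [0.4534, -0.1174, 0.0459]
tool_rot: [[0.996, -0.086, 0.004], [-0.086, -0.996, -0.003], [0.004, 0.003, -1.0]]
ft_force: [-0.4, 0.0, -0.8]
gripper_width: 0.0368
```

```bash
python3 go.py .4532 -.1175 .0437
```

```text
t 24.62 pos [ 0.4534 -0.1174  0.0459] shift [-0.01  0.    0.09] turn [ 0.16 -0.23  0.65] q [-0.24  0.46  0.44  2.21 -0.38  0.54  0.4 ] w 0.0368 F [-0.4  0.  -0.8]
```

Request:
{"fn": "drive_tool", "kwargs": {
  "moves": [
    {"travel": [0, 0, 0.09], "angular": [0, 0, 0]},
    {"travel": [0, 0, 0.04], "angular": [0, 0, 0]},
    {"travel": [0, 0, 0], "angular": [0, 0, 0]}
  ]
}}

```text
clock: 24.87
ee_pos: [0.4539, -0.1177, 0.0435]
tool_rot: [[0.996, -0.086, 0.005], [-0.086, -0.996, -0.003], [0.005, 0.002, -1.0]]
ft_force: [0.6, -0.9, -1.1]
gripper_width: 0.0366
```

Request:
{"fn": "drive_tool", "kwargs": {
  "moves": [
    {"travel": [0, 0, 0], "angular": [0, 0, 0]},
    {"travel": [0, 0, 0], "angular": [0, 0, 0]},
    {"travel": [0, 0, 0], "angular": [0, 0, 0]},
    {"travel": [0, 0, 0], "angular": [0, 0, 0]},
    {"travel": [0, 0, 0], "angular": [0, 0, 0]},
    {"travel": [0, 0, 0], "angular": [0, 0, 0]}
  ],
  "fingers": 85
}}

```text
clock: 25.37
ee_pos: [0.4553, -0.1178, 0.0444]
tool_rot: [[0.996, -0.086, 0.008], [-0.086, -0.996, -0.003], [0.008, 0.002, -1.0]]
ft_force: [-0.1, 0.4, 0.7]
gripper_width: 0.085
```

Request:
{"fn": "drive_tool", "kwargs": {
  "moves": [
    {"travel": [0, 0, -0.4], "angular": [0, 0, 0]},
    {"travel": [0, 0, -0.8], "angular": [0, 0, 0]},
    {"travel": [0, 0, -0.9], "angular": [0, 0, 0]},
    {"travel": [0, 0, -0.9], "angular": [0, 0, 0]},
    {"travel": [0, 0, -0.5], "angular": [0, 0, 0]},
    {"travel": [0, 0, -0.2], "angular": [0, 0, 0]},
    {"travel": [0, 0, 0], "angular": [0, 0, 0]}
  ]
}}

```text
clock: 25.95
ee_pos: [0.4533, -0.1182, 0.1432]
tool_rot: [[0.996, -0.088, 0.005], [-0.088, -0.996, -0.003], [0.006, 0.003, -1.0]]
ft_force: [0.2, -0.0, -0.2]
gripper_width: 0.0847
```

```bash
python3 go.py .6215 -.0113 .135
```

```text
t 25.95 pos [ 0.4533 -0.1182  0.1432] shift [ 6.33 -4.85  0.35] turn [ 0.14 -0.32  0.54] q [-0.37  0.28  0.57  2.15 -0.22  0.76  0.26] w 0.0847 F [ 0.2 -0.  -0.2]
```

Request:
{"fn": "drive_tool", "kwargs": {
  "moves": [
    {"travel": [0.4, -0.3, 0], "angular": [0, 0, 0]},
    {"travel": [0.8, -0.6, 0], "angular": [0, 0, 0]},
    {"travel": [0.9, -0.7, 0], "angular": [0, 0, 0]},
    {"travel": [0.9, -0.7, 0], "angular": [0, 0, 0]},
    {"travel": [0.9, -0.7, 0], "angular": [0, 0, 0]},
    {"travel": [0.9, -0.7, 0], "angular": [0, 0, 0]},
    {"travel": [0.8, -0.6, 0], "angular": [0, 0, 0]},
    {"travel": [0.4, -0.3, 0], "angular": [0, 0, 0]}
  ]
}}

```text
clock: 26.62
ee_pos: [0.6177, -0.0089, 0.1357]
tool_rot: [[0.996, -0.092, -0.004], [-0.092, -0.996, 0.001], [-0.004, -0.0, -1.0]]
ft_force: [-0.5, 0.6, 1.5]
gripper_width: 0.0851
```

Request:
{"fn": "drive_tool", "kwargs": {
  "moves": [
    {"travel": [0, 0, 0], "angular": [0, 0, 0]},
    {"travel": [0, 0, 0], "angular": [0, 0, 0]}
  ]
}}

```text
clock: 26.78
ee_pos: [0.6198, -0.0046, 0.1322]
tool_rot: [[0.996, -0.086, -0.007], [-0.086, -0.996, 0.001], [-0.007, -0.0, -1.0]]
ft_force: [0.5, -0.6, 0.0]
gripper_width: 0.0851
```

```bash
python3 go.py .6215 -.0113 .036
```

```text
t 26.78 pos [ 0.6198 -0.0046  0.1322] shift [0.12 0.26 3.85] turn [0.   0.41 0.64] q [-0.45  0.54  0.5   1.8  -0.32  0.89  0.1 ] w 0.0851 F [ 0.5 -0.6  0. ]
```

Request:
{"fn": "drive_tool", "kwargs": {
  "moves": [
    {"travel": [0.1, 0.2, 0], "angular": [0, 0, 0]},
    {"travel": [0, 0, 0.2], "angular": [0, 0, 0]},
    {"travel": [0, 0, 0.5], "angular": [0, 0, 0]},
    {"travel": [0, 0, 0.6], "angular": [0, 0, 0]},
    {"travel": [0, 0, 0.5], "angular": [0, 0, 0]},
    {"travel": [0, 0, 0.2], "angular": [0, 0, 0]},
    {"travel": [0, 0, 0], "angular": [0, 0, 0]}
  ]
}}

```text
clock: 27.37
ee_pos: [0.616, -0.0148, 0.0756]
tool_rot: [[0.996, -0.093, -0.013], [-0.093, -0.996, -0.0], [-0.013, 0.001, -1.0]]
ft_force: [-0.1, -0.9, -0.2]
gripper_width: 0.0853
```

```bash
python3 go.py .6215 -.0113 .036
```

```text
t 27.37 pos [ 0.616  -0.0148  0.0756] shift [ 0.23 -0.16  1.58] turn [0.08 0.73 0.24] q [-0.41  0.61  0.46  1.84 -0.37  0.79  0.15] w 0.0853 F [-0.1 -0.9 -0.2]
```

Request:
{"fn": "drive_tool", "kwargs": {
  "moves": [
    {"travel": [0.2, -0.13, 0.1], "angular": [0, 0.6, 0]},
    {"travel": [0, 0, 0.3], "angular": [0, 0, 0]},
    {"travel": [0, 0, 0.3], "angular": [0, 0, 0]},
    {"travel": [0, 0, 0.3], "angular": [0, 0, 0]},
    {"travel": [0, 0, 0.1], "angular": [0, 0, 0]},
    {"travel": [0, 0, 0], "angular": [0, 0, 0]},
    {"travel": [0, 0, 0], "angular": [0, 0, 0]}
  ]
}}

```text
clock: 27.95
ee_pos: [0.622, -0.0121, 0.0456]
tool_rot: [[0.996, -0.094, -0.0], [-0.094, -0.996, -0.001], [-0.0, 0.001, -1.0]]
ft_force: [-0.4, 0.1, -0.1]
gripper_width: 0.0851
```

```bash
python3 go.py .6215 -.0113 .036
```

```text
t 27.95 pos [ 0.622  -0.0121  0.0456] shift [-0.02 -0.03  0.39] turn [0.07 0.02 0.21] q [-0.4   0.65  0.43  1.84 -0.39  0.73  0.16] w 0.0851 F [-0.4  0.1 -0.1]
```

Request:
{"fn": "drive_tool", "kwargs": {
  "moves": [
    {"travel": [0, 0, 0.2], "angular": [0, 0, 0]},
    {"travel": [0, 0, 0.12], "angular": [0, 0, 0]},
    {"travel": [0, 0, 0], "angular": [0, 0, 0]}
  ]
}}

```text
clock: 28.2
ee_pos: [0.6225, -0.0121, 0.0375]
tool_rot: [[0.996, -0.093, 0.001], [-0.093, -0.996, -0.001], [0.001, 0.001, -1.0]]
ft_force: [-1.2, -0.3, -0.8]
gripper_width: 0.0851
```

Request:
{"fn": "drive_tool", "kwargs": {
  "moves": [
    {"travel": [0, 0, 0], "angular": [0, 0, 0]},
    {"travel": [0, 0, 0], "angular": [0, 0, 0]},
    {"travel": [0, 0, 0], "angular": [0, 0, 0]},
    {"travel": [0, 0, 0], "angular": [0, 0, 0]},
    {"travel": [0, 0, 0], "angular": [0, 0, 0]},
    {"travel": [0, 0, 0], "angular": [0, 0, 0]},
    {"travel": [0, 0, 0], "angular": [0, 0, 0]},
    {"travel": [0, 0, 0], "angular": [0, 0, 0]}
  ],
  "fingers": 25
}}

```text
clock: 28.87
ee_pos: [0.6226, -0.0122, 0.038]
tool_rot: [[0.996, -0.094, 0.001], [-0.094, -0.996, -0.001], [0.001, 0.001, -1.0]]
ft_force: [0.0, -1.4, -0.8]
gripper_width: 0.0364
```

Request:
{"fn": "drive_tool", "kwargs": {
  "moves": [
    {"travel": [0, 0, -0.4], "angular": [0, 0, 0]},
    {"travel": [0, 0, -0.8], "angular": [0, 0, 0]},
    {"travel": [0, 0, -0.9], "angular": [0, 0, 0]},
    {"travel": [0, 0, -0.9], "angular": [0, 0, 0]},
    {"travel": [0, 0, -0.9], "angular": [0, 0, 0]},
    {"travel": [0, 0, -0.7], "angular": [0, 0, 0]},
    {"travel": [0, 0, -0.2], "angular": [0, 0, 0]},
    {"travel": [0, 0, 0], "angular": [0, 0, 0]}
  ]
}}

```text
clock: 29.53
ee_pos: [0.6211, -0.0125, 0.1655]
tool_rot: [[0.996, -0.095, -0.002], [-0.095, -0.996, -0.001], [-0.002, 0.001, -1.0]]
ft_force: [0.3, 0.2, -1.5]
gripper_width: 0.0369
```

```bash
python3 go.py .4741 .0970 .165
```

```text
t 29.53 pos [ 0.6211 -0.0125  0.1655] shift [-6.27 -3.81  0.02] turn [0.08 0.09 0.15] q [-0.46  0.5   0.52  1.78 -0.3   0.94  0.09] w 0.0369 F [ 0.3  0.2 -1.5]
```

Request:
{"fn": "drive_tool", "kwargs": {
  "moves": [
    {"travel": [-0.4, -0.25, 0], "angular": [0, 0, 0]},
    {"travel": [-0.8, -0.5, 0], "angular": [0, 0, 0]},
    {"travel": [-0.9, -0.55, 0], "angular": [0, 0, 0]},
    {"travel": [-0.9, -0.55, 0], "angular": [0, 0, 0]},
    {"travel": [-0.9, -0.55, 0], "angular": [0, 0, 0]},
    {"travel": [-0.9, -0.55, 0], "angular": [0, 0, 0]},
    {"travel": [-0.7, -0.4, 0], "angular": [0, 0, 0]},
    {"travel": [-0.4, -0.25, 0], "angular": [0, 0, 0]}
  ]
}}

```text
clock: 30.2
ee_pos: [0.468, 0.0938, 0.1568]
tool_rot: [[0.995, -0.097, -0.014], [-0.098, -0.995, -0.007], [-0.014, 0.009, -1.0]]
ft_force: [0.8, 0.0, -1.8]
gripper_width: 0.0369
```

Request:
{"fn": "drive_tool", "kwargs": {
  "moves": [
    {"travel": [0, 0, 0], "angular": [0, 0, 0]},
    {"travel": [0, 0, 0], "angular": [0, 0, 0]}
  ]
}}

```text
clock: 30.37
ee_pos: [0.4624, 0.0963, 0.1545]
tool_rot: [[0.996, -0.092, -0.021], [-0.092, -0.996, -0.008], [-0.02, 0.009, -1.0]]
ft_force: [0.4, 0.0, -1.0]
gripper_width: 0.0365
```

```bash
python3 go.py .4741 .0970 .044
```

```text
t 30.37 pos [0.4624 0.0963 0.1545] shift [ 0.55 -0.11  4.41] turn [0.55 1.14 0.32] q [-0.79  0.28  0.53  2.12 -0.19  0.82 -0.23] w 0.0365 F [ 0.4  0.  -1. ]
```

Request:
{"fn": "drive_tool", "kwargs": {
  "moves": [
    {"travel": [0.25, -0.1, 0], "angular": [0.5, 1.0, 0]},
    {"travel": [0.1, 0, 0], "angular": [0, 0, 0]},
    {"travel": [0, 0, 0.3], "angular": [0, 0, 0]},
    {"travel": [0, 0, 0.6], "angular": [0, 0, 0]},
    {"travel": [0, 0, 0.5], "angular": [0, 0, 0]},
    {"travel": [0, 0, 0.2], "angular": [0, 0, 0]},
    {"travel": [0, 0, 0], "angular": [0, 0, 0]},
    {"travel": [0, 0, 0], "angular": [0, 0, 0]}
  ]
}}

```text
clock: 31.03
ee_pos: [0.4762, 0.0939, 0.1102]
tool_rot: [[0.995, -0.099, 0.002], [-0.099, -0.995, -0.003], [0.002, 0.003, -1.0]]
ft_force: [-0.1, -0.6, -1.2]
gripper_width: 0.0365
```

```bash
python3 go.py .4741 .0970 .044
```

```text
t 31.03 pos [0.4762 0.0939 0.1102] shift [-0.1  -0.12  2.65] turn [ 0.16 -0.11 -0.08] q [-0.73  0.36  0.5   2.14 -0.26  0.7  -0.16] w 0.0365 F [-0.1 -0.6 -1.2]
```

Request:
{"fn": "drive_tool", "kwargs": {
  "moves": [
    {"travel": [-0.08, -0.1, 0], "angular": [0, 0, 0]},
    {"travel": [0, 0, 0.2], "angular": [0, 0, 0]},
    {"travel": [0, 0, 0.4], "angular": [0, 0, 0]},
    {"travel": [0, 0, 0.4], "angular": [0, 0, 0]},
    {"travel": [0, 0, 0.1], "angular": [0, 0, 0]},
    {"travel": [0, 0, 0], "angular": [0, 0, 0]},
    {"travel": [0, 0, 0], "angular": [0, 0, 0]}
  ]
}}

```text
clock: 31.62
ee_pos: [0.4756, 0.0968, 0.0809]
tool_rot: [[0.995, -0.099, 0.004], [-0.099, -0.995, -0.002], [0.004, 0.002, -1.0]]
ft_force: [-0.6, -0.3, -0.9]
gripper_width: 0.0367
```

```bash
python3 go.py .4741 .0970 .044
```

```text
t 31.62 pos [0.4756 0.0968 0.0809] shift [-0.07 -0.    1.48] turn [ 0.1  -0.23 -0.1 ] q [-0.71  0.42  0.46  2.15 -0.31  0.63 -0.13] w 0.0367 F [-0.6 -0.3 -0.9]
```

Request:
{"fn": "drive_tool", "kwargs": {
  "moves": [
    {"travel": [-0.06, 0, 0.3], "angular": [0, 0, 0]},
    {"travel": [0, 0, 0.35], "angular": [0, 0, 0]},
    {"travel": [0, 0, 0.35], "angular": [0, 0, 0]},
    {"travel": [0, 0, 0.2], "angular": [0, 0, 0]},
    {"travel": [0, 0, 0.05], "angular": [0, 0, 0]},
    {"travel": [0, 0, 0], "angular": [0, 0, 0]},
    {"travel": [0, 0, 0], "angular": [0, 0, 0]}
  ]
}}

```text
clock: 32.2
ee_pos: [0.4741, 0.0968, 0.0459]
tool_rot: [[0.995, -0.099, 0.003], [-0.099, -0.995, -0.002], [0.004, 0.002, -1.0]]
ft_force: [-0.7, 0.2, -2.1]
gripper_width: 0.0366
```

```bash
python3 go.py .4741 .0970 .044
```

```text
t 32.20 pos [0.4741 0.0968 0.0459] shift [ 0.   -0.01  0.08] turn [ 0.11 -0.21 -0.11] q [-0.67  0.48  0.42  2.17 -0.36  0.55 -0.09] w 0.0366 F [-0.7  0.2 -2.1]
```

Request:
{"fn": "drive_tool", "kwargs": {
  "moves": [
    {"travel": [0, 0, 0.08], "angular": [0, 0, 0]},
    {"travel": [0, 0, 0.04], "angular": [0, 0, 0]},
    {"travel": [0, 0, 0], "angular": [0, 0, 0]}
  ]
}}

```text
clock: 32.45
ee_pos: [0.4746, 0.0969, 0.0441]
tool_rot: [[0.995, -0.1, 0.004], [-0.1, -0.995, -0.001], [0.004, 0.001, -1.0]]
ft_force: [-0.5, 0.1, -0.8]
gripper_width: 0.0366
```

Request:
{"fn": "drive_tool", "kwargs": {
  "moves": [
    {"travel": [0, 0, 0], "angular": [0, 0, 0]},
    {"travel": [0, 0, 0], "angular": [0, 0, 0]},
    {"travel": [0, 0, 0], "angular": [0, 0, 0]},
    {"travel": [0, 0, 0], "angular": [0, 0, 0]},
    {"travel": [0, 0, 0], "angular": [0, 0, 0]},
    {"travel": [0, 0, 0], "angular": [0, 0, 0]}
  ],
  "fingers": 85
}}

```text
clock: 32.95
ee_pos: [0.4759, 0.0973, 0.045]
tool_rot: [[0.995, -0.099, 0.007], [-0.099, -0.995, -0.0], [0.007, -0.001, -1.0]]
ft_force: [-0.4, 0.6, -0.9]
gripper_width: 0.085
```

Request:
{"fn": "drive_tool", "kwargs": {
  "moves": [
    {"travel": [0, 0, -0.4], "angular": [0, 0, 0]},
    {"travel": [0, 0, -0.8], "angular": [0, 0, 0]},
    {"travel": [0, 0, -0.9], "angular": [0, 0, 0]},
    {"travel": [0, 0, -0.9], "angular": [0, 0, 0]},
    {"travel": [0, 0, -0.9], "angular": [0, 0, 0]},
    {"travel": [0, 0, -0.8], "angular": [0, 0, 0]},
    {"travel": [0, 0, -0.3], "angular": [0, 0, 0]},
    {"travel": [0, 0, 0], "angular": [0, 0, 0]}
  ]
}}

```text
clock: 33.62
ee_pos: [0.4738, 0.0959, 0.1781]
tool_rot: [[0.995, -0.102, 0.004], [-0.102, -0.995, -0.002], [0.004, 0.001, -1.0]]
ft_force: [-0.3, -0.0, -0.2]
gripper_width: 0.0849
```

Request:
{"fn": "drive_tool", "kwargs": {
  "moves": [
    {"travel": [0.3, -0.5, 0], "angular": [0, 0, 0]},
    {"travel": [0.4, -0.9, 0], "angular": [0, 0, 0]},
    {"travel": [0.4, -0.9, 0], "angular": [0, 0, 0]},
    {"travel": [0.4, -0.9, 0], "angular": [0, 0, 0]},
    {"travel": [0.4, -0.9, 0], "angular": [0, 0, 0]},
    {"travel": [0.4, -0.9, 0], "angular": [0, 0, 0]},
    {"travel": [0.2, -0.5, 0], "angular": [0, 0, 0]},
    {"travel": [0, 0, 0], "angular": [0, 0, 0]}
  ]
}}

```text
clock: 34.28
ee_pos: [0.5488, 0.2295, 0.1708]
tool_rot: [[0.994, -0.105, -0.005], [-0.105, -0.994, -0.003], [-0.004, 0.004, -1.0]]
ft_force: [-0.4, 0.1, -0.7]
gripper_width: 0.0851
```

```bash
python3 - <<'E'
from h import *
np.set_printoptions(precision=4,suppress=True)
for n in("scene","top"):
    c=imaging.read_camera(n);P=cloud(c)
    if n=="scene": cv2.imwrite("pics/s3.png",cv2.resize(c["pixels"][130:330,180:480],None,fx=2.5,fy=2.5))
    else: cv2.imwrite("pics/t3.png",cv2.resize(c["pixels"][160:290,200:400],None,fx=4,fy=4,interpolation=cv2.INTER_CUBIC))
    for t in ["bottle_yellow_mid","bottle_red_mid","bottle_green_mid","bottle_blue_mid"]:
        for r in finder.trace(n,t)[:1]:
            Q=P[r["mask"]];Q=Q[~np.isnan(Q[:,0])]
            z=np.percentile(Q[:,2],97);q=Q[Q[:,2]>z-.006]
            print(n,t,round(r["score"],2),np.round(r["rect"]),"ztop %.3f"%z,"mid",(q.min(0)+q.max(0))/2,"ext",np.ptp(q,0)[:2])
E
python3 go.py .5 .2 .15
```

```text
scene bottle_yellow_mid 0.57 [306. 210.  14.  32.] ztop 0.106 mid [0.4726 0.0276 0.1042] ext [0.0239 0.0271]
scene bottle_red_mid 0.74 [290. 200.  11.  34.] ztop 0.107 mid [ 0.4635 -0.0449  0.1049] ext [0.0279 0.0317]
scene bottle_green_mid 0.62 [272. 190.  12.  31.] ztop 0.107 mid [ 0.4566 -0.116   0.1046] ext [0.0307 0.0281]
scene bottle_blue_mid 0.75 [324. 221.  19.  33.] ztop 0.106 mid [0.4764 0.0972 0.1041] ext [0.0322 0.0326]
top bottle_yellow_mid 0.65 [283. 246.  11.  16.] ztop 0.107 mid [0.4673 0.0266 0.1044] ext [0.029  0.0289]
top bottle_red_mid 0.48 [310. 248.  12.  15.] ztop 0.107 mid [ 0.46   -0.044   0.1064] ext [0.0289 0.0288]
top bottle_green_mid 0.6 [335. 248.  17.  18.] ztop 0.107 mid [ 0.455  -0.1186  0.1043] ext [0.0287 0.0267]
top bottle_blue_mid 0.66 [259. 246.  14.  16.] ztop 0.107 mid [0.4744 0.0959 0.1055] ext [0.0289 0.0265]
t 34.78 pos [0.5486 0.226  0.1727] shift [-1.81  1.24  0.92] turn [ 0.18  0.19 -0.7 ] q [-0.88  0.44  0.5   1.84 -0.26  0.93 -0.37] w 0.0848 F [-0.3  0.5 -0.3]
```

View pics/s3.png

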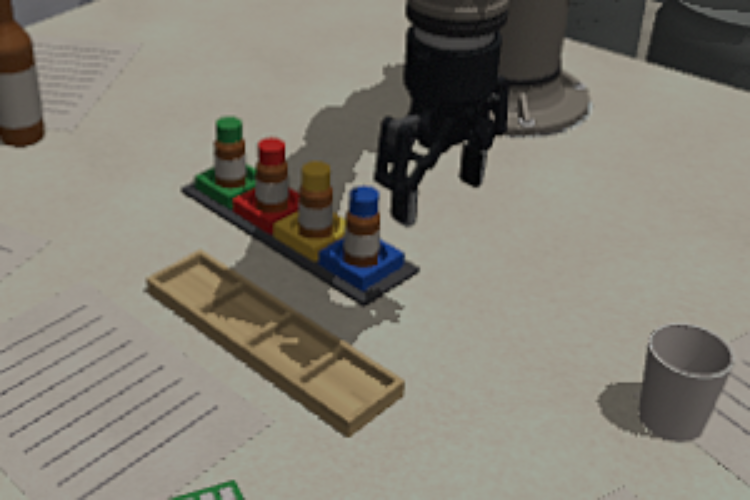

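View pics/t3.png

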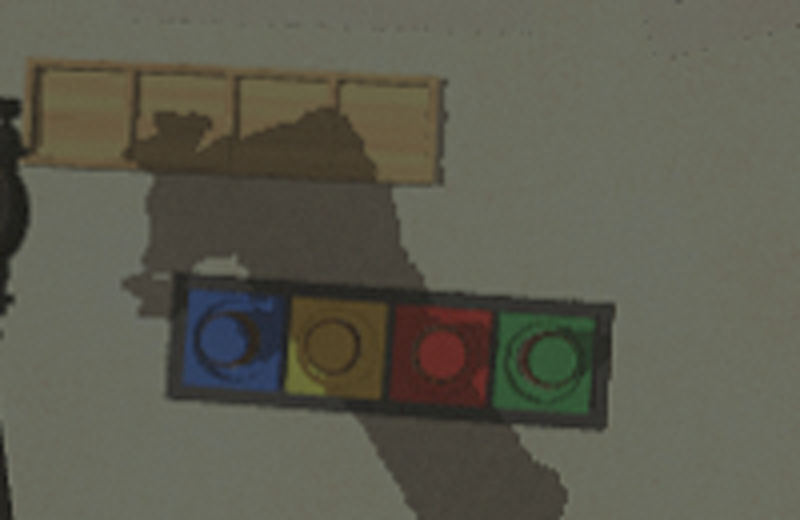

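All four bottles stand upright in the matching wells. In the scene crop they are at green (230,155), red (271,175), yellow (315,205) and blue (363,225), and the top crop confirms the order. Cap tops are 6–7 mm higher than they were in the carrier, against the 6 mm expected. The arm is clear and still, so I'm handing in.

```bash
python3 -c "
from workcell import order; print(order.finish_job())"
```

```text
the job is handed in; nothing more can be done
None
```

All four bottles are in the judging rack, each in the well matching its cap, and I handed the job in at about 35 s of the 99 s allowed. The hand-in gives no verdict.

**Method:** I gripped each bottle by its body with the jaws square to the row. I then lifted it clear of the others, lowered it to the well floor, released it and backed the arm away.

**Last checks:**
- **Position:** the top camera puts every bottle within about 3 mm of its well centre. The scene camera puts yellow about 6 mm off, on a partial view of its cap, and the others within about 4 mm. The limit is 12 mm.
- **Depth:** cap tops read 106–107 mm above the table, against about 100 mm in the carrier. That matches the 6 mm higher well floor, so the bottles look fully down.
- **Upright and clear:** the last pictures show all four bottles upright, the gripper open and clear of everything, and the cup and tall brown bottle standing. I judged upright by eye and did not re-measure the cup's or brown bottle's position.

No check failed. The only mishaps were one early move call, refused because rows lacked the turn field, and some overshoot of up to about 15 mm on the first approach, corrected before gripping.

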